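# Shut and pin the tap of the rice-wine urn

### The job

Lock up the wine urn for the night: push the tap's lever round, with the side of the fingers rather than by gripping it, from over the spout through its quarter turn until it meets its end stop, without forcing it. Then take the slimmer of the two steel pins from the wooden block and drop it down through the hole in the lever and the ear of the stop plate beneath, until its collar sits on the lever, and let go. Leave everything else where it stands.

Things in the scene. Friction and masses are not known exactly. Their poses are not given: they have to be found in the camera images.
- tap_lever: Handle of the urn's ball-valve tap: level flat steel strip 26 mm wide, 6 mm thick, turning on the tap's vertical stem. Origin on the stem axis at the strip's underside; x runs along the handle to its free end, z up. Starts roughly over the spout; closes clockwise from above by 1.07 to 1.57 rad to a hard stop. Stiff (0.4 N m both ways), stays where left. At most 20 N on it in all, squeezing included.
- lever_sleeve (a point): Middle of the black sleeve on the lever's free end, the place to push, sideways: 46 mm long, 26 mm wide, 14 mm tall, its middle 95 mm from the stem axis and 3 mm above the strip's underside. Axes as the lever's. Moving it takes about 4 N here. The stop plate under the lever is clamped on by hand, so the stop lies up to 0.25 rad either side of square to the pipe and must be felt.
- lever_hole (a point): Top of the 11 mm pin hole through the lever strip, 55 mm from the stem axis, 6 mm above the strip's underside. Axes as the lever's. A nut round the stem stands 13 mm higher, the sleeve 4 mm higher. On the stop plate, 8 mm under the strip, is a 6 mm thick ear 50 mm wide with a 10.5 mm hole, under this hole only when the lever is at its stop (some 0.05 rad short and the pin does not pass).
- urn: Stainless wine urn, heavy, fixed: 220 mm across, 336 mm high on a wire stand. Origin at the centre of its foot on the counter, z up; its tap points along its own -x. The stem axis stands 195 mm from the urn's axis; the spout 254 mm, its end 96 mm above the counter. Lever open = along the urn's -x, shut = about along its +y.
- lock_pin_center (a point): Half-way up the tap's locking pin (slimmer of the two steel pins, in either hole of the block); z to its head. 80 mm long: round shank 8 mm across, 36 mm long, tapered tip; collar 24 mm across, 4 mm thick, its top at this point; round head 16 mm across, 40 mm long, to grip. 60 to 100 g. In the block its collar rests on the block's top. Home in the lever, this point is 4 mm above the strip's top.
- pin_block: Dark wooden block, fixed, 55 x 135 x 50 mm high, origin at the centre of its underside; two 16 mm holes, 34 mm either side of the centre along its y, hold the pins.
- bolt_pin_center (a point): The thick steel pin of the shop's shutter, half-way up it: shank 13 mm, head 23 mm across, otherwise like the locking pin; does not belong to the tap. Leave in the block.
- drip_bowl: Small white bowl under the spout, 90 mm across, 45 mm high, loose. Leave.
- sauce_bottle: Amber bottle, 64 mm across, 210 mm high, loose. Leave.
- vinegar_bottle: Green bottle, 60 mm across, 190 mm high, loose. Leave.
- pickle_jar: Glass jar, 84 mm across, 100 mm high, loose. Leave.
- food_can: Tin can, 74 mm across, 75 mm high, loose. Leave.
- tea_box: Carton 70 x 110 x 50 mm, loose. Leave.
- funnel: White funnel standing mouth down, 104 mm across, 86 mm high, loose. Leave.

How it is judged:
By the outcome, as a careful person would: the job done as asked, in the order asked, and still so for the second after the job is handed in, with the robot touching nothing.
It also fails if it takes over 72 s, if anything falls off the work surface, if the arm or the gripper's body presses on something with over 40 N, if the wrist force passes 120 N, or if a joint passes its speed limit or range.

### The arm

A 6-joint arm with a two-finger parallel gripper is mounted at the origin on the work surface. World frame = base frame: x ahead of the robot, y to its left, z up, the work surface at z = 0. Lengths are in m, angles in degrees, forces in N, time in s.
With the tool pointing down it reaches from about 0.25 to 0.725 m from the base axis. Payload 9.7 kg.
Tool frame: the origin (TCP) lies on the centre line of the jaws, within the pads' length; the fingertips stand 22 mm ahead of it and the grasp point (between the pads) lies 3 mm ahead of it; z points along the fingers, y is the direction in which the jaws open and shut (so a half turn about z gives the same grasp; the last joint's range is limited). The gripper opens to 85 mm and grips with 20 to 120 N. Pads are 22 mm wide; open, the fingers measure 114 mm over their backs; the gripper's body (76 mm by 85 mm) begins 54 mm behind the grasp point. The pads swing forward as they close: fully open they stand 13 mm farther back than shut.
Start: joints at [-76.834, 4.979, 10.078, 95.1, 0, 90], TCP at [0.125, -0.536, 0.222] pointing down, gripper open.
Joint ranges: [-179.16, 179.16], [-48.56, 103.87], [-65.8, 70.77], [-126.05, 130.52], [-82.76, 87.17], [-180, 180]. Speed limits (degrees/s): [127.2, 127.2, 147.25, 180, 180, 180].

### API

Orientations are given as [roll, pitch, yaw] about the fixed x, y, z axes, in that order (R = Rz(yaw) Ry(pitch) Rx(roll)).
In Python, from workcell import get_obs, camera, camera_params, job_done gives the robot as it stands.
- The arm moves only by the tool servo_tool, never from a script. Its argument "steps" is a list of rows, each an object of numbers: "x", "y", "z": the shift along the world's x, y, z in mm; "yaw": the turn about the world's z in degrees. A call has 1 to 12 rows; each row is the pose to reach, as a shift and turn from the pose measured when the call began; what a row does not reach only later rows make up. A row lasts 1/8 s, in which the tool goes at most 62.5 mm and 10.7 degrees, less where a joint would pass 70% of its speed; a pose out of reach is approached as far as the arm can. A call with a gripper value outside its range is refused whole. "grip" is the finger opening in mm, from 0 to 85.4, set as the call begins (left out, the last holds). The fingers move at their own pace and stop on an object; "grip_force" is the grip in N (left out, the last holds). Time passes only in rows, so rows that repeat a pose let the fingers close. It gives the time, the measured TCP pose, the force and the opening at its end, in the units of the state.
- get_obs(): the state, without advancing time (a new reading comes with each control period).
- camera(name): name is "scene" or "top" or "wrist"; returns (picture, depth): 384x512x3 uint8, red, green, blue; 384x512 float32, m along the optical axis (not along the pixel's ray), 0 where there is no reading.
- camera_params(name): a dict with "intrinsics" (3x3 intrinsics, pixels), "rvec" (rotation vector, rad) and "tvec" (3), from world to camera coordinates, as OpenCV has them; the wrist camera has in their place "hand_eye" (4x4, takes a point from camera to tool coordinates, whose origin is the TCP and whose axes are the flange's). Camera axes: x right, y down, z forward; pixel columns grow to the right and rows downward; lengths in m; the calibration is good to about 2 mm. A picture is of the moment at which its call begins: read the wrist's pose just before it. camera_params takes no time and is no camera call.
- job_done(): hands the job in, once; it reports no verdict.
The state is a dict: "time": time; "q": joint angles; "qd": joint speeds; "joint_efforts": joint torques, N m; "ee_pos": TCP position; "tcp_rot": TCP orientation; "wrist_force": force on the tool from outside, world axes, zero at the start; "torque": the same for the moment, N m; "opening": finger opening in m.
Only numpy, scipy, OpenCV 4.12 (cv2) and the standard library are available. Lean on these libraries where they do the work, as an engineer would, in place of code of your own. Each camera call takes 0.05 s, during which the arm holds its last target.

## Working session

There is one attempt and no reset: what is moved stays moved. The work goes in short steps, Python scripts to look and compute and a tool call to move; the robot and the scene stay as the last step left them, time stands still between calls to the robot, and variables do not carry over. Pictures are saved under pics/ and viewed, and the job is handed in when it is done.

Besides the shell and the picture viewer there is one more tool, called by a JSON object that holds its "method" and its "body", one argument or row to a line. servo_tool: Moves the arm, as the interface text tells. Its arguments: {"type":"object","properties":{"steps":{"type":"array"},"grip":{"type":"number"},"grip_force":{"type":"number"}},"required":["steps"]}

```bash
mkdir -p pics; ls
cat > h.py <<'E'
import numpy as np,cv2
from scipy.spatial.transform import Rotation as R
from workcell import get_obs,camera,camera_params,job_done
def T(name,obs=None):
    p=camera_params(name);K=np.array(p['intrinsics'],float)
    if 'rvec' in p:
        M=np.eye(4);M[:3,:3]=cv2.Rodrigues(np.array(p['rvec'],float))[0];M[:3,3]=np.ravel(p['tvec']);return K,np.linalg.inv(M)
    W=np.eye(4);W[:3,:3]=R.from_euler('xyz',obs['tcp_rot'],degrees=True).as_matrix();W[:3,3]=obs['ee_pos']
    return K,W@np.array(p['hand_eye'])
def shot(name,tag):
    o=get_obs();im,d=camera(name);K,C=T(name,o)
    np.savez(f'pics/{tag}.npz',im=im,d=d,K=K,C=C);cv2.imwrite(f'pics/{tag}.png',im[:,:,::-1]);return o
def load(tag):
    z=np.load(f'pics/{tag}.npz');return z['im'],z['d'],z['K'],z['C']
def pt(tag,u,v,z=None):
    im,d,K,C=load(tag);r=np.linalg.inv(K)@[u,v,1]
    if z is None:
        w=d[int(v)-1:int(v)+2,int(u)-1:int(u)+2];w=w[w>0];dd=np.median(w) if len(w) else 0
        return (C@np.r_[r*dd,1])[:3]
    o=C[:3,3];q=C[:3,:3]@r;return o+q*(z-o[2])/q[2]
def cloud(tag):
    im,d,K,C=load(tag);v,u=np.mgrid[:384,:512];r=np.stack([u,v,np.ones_like(u)],-1)@np.linalg.inv(K).T*d[...,None]
    P=r@C[:3,:3].T+C[:3,3];P[d==0]=np.nan;return P
def crop(tag,u0,v0,u1,v1,s,out):
    im=load(tag)[0][v0:v1,u0:u1,::-1];cv2.imwrite(f'pics/{out}.png',cv2.resize(im,None,fx=s,fy=s,interpolation=cv2.INTER_CUBIC))
E
python3 - <<'E'
from h import *
o=shot('top','top0');shot('scene','scene0')
print(o)
for n in('top','scene'):print(load(n+'0')[3])
E
```

```text
pics
{'time': 0.0, 'q': array([-7.68352564e+01,  5.00964756e+00,  1.00331025e+01,  9.51003256e+01,
       -2.12606761e-03,  9.00019825e+01]), 'qd': array([ 0.01380471,  0.03953412, -0.01856185,  0.06106666,  0.02235409,
        0.01434855]), 'joint_efforts': array([-1.71438160e-04, -5.20384419e+01,  4.64808047e+01,  1.63295120e-02,
       -8.54031214e-05,  2.16636224e-06]), 'ee_pos': array([ 0.12519408, -0.53529694,  0.22108492]), 'tcp_rot': array([-1.79923129e+02,  2.12872545e-03,  1.31627640e+01]), 'wrist_force': array([ 0.60455247,  0.04521416, -0.50406788]), 'torque': array([ 0.0303702 , -0.02237404, -0.04195675]), 'opening': 0.0856447351389476}
[[-1.15600279e-02 -9.87864760e-01  1.54885706e-01  3.59709125e-01]
 [-9.99932406e-01  1.16132490e-02 -5.61233354e-04  2.65767480e-02]
 [-1.24430362e-03 -1.54881724e-01 -9.87932236e-01  1.54339866e+00]
 [ 0.00000000e+00  0.00000000e+00  0.00000000e+00  1.00000000e+00]]
[[ 0.8708453   0.3120432  -0.37981245  0.98685468]
 [ 0.49154681 -0.5578236   0.66874103 -0.71925476]
 [-0.00319225 -0.76906558 -0.63916191  0.85076472]
 [ 0.          0.          0.          1.        ]]
```

View pics/top0.png

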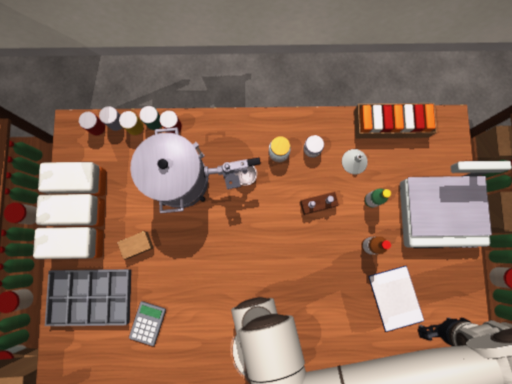

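View pics/scene0.png

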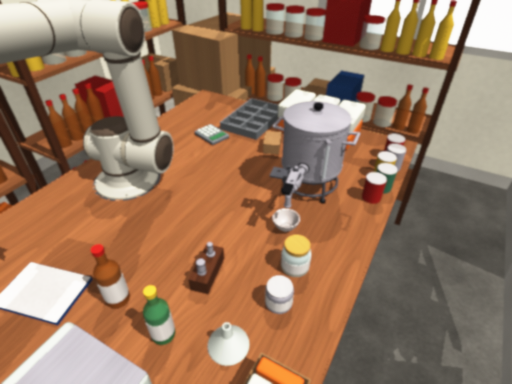

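Run:
```python
from h import *
crop('top0',190,130,350,230,5,'c1');crop('scene0',180,150,330,300,4,'c2')
P=cloud('top0')
for u,v in[(165,165),(215,171),(230,168),(240,166),(253,161),(248,175),(313,204),(328,202),(320,212)]:
    print(u,v,P[v,u].round(3))
```

```text
165 165 [0.632 0.311 0.337]
215 171 [0.647 0.172 0.163]
230 168 [0.649 0.115 0.199]
240 166 [0.656 0.08  0.2  ]
253 161 [0.674 0.035 0.199]
248 175 [0.661 0.056 0.009]
313 204 [ 0.532 -0.186  0.095]
328 202 [ 0.542 -0.248  0.063]
320 212 [ 0.511 -0.226  0.001]
```

View pics/c1.png

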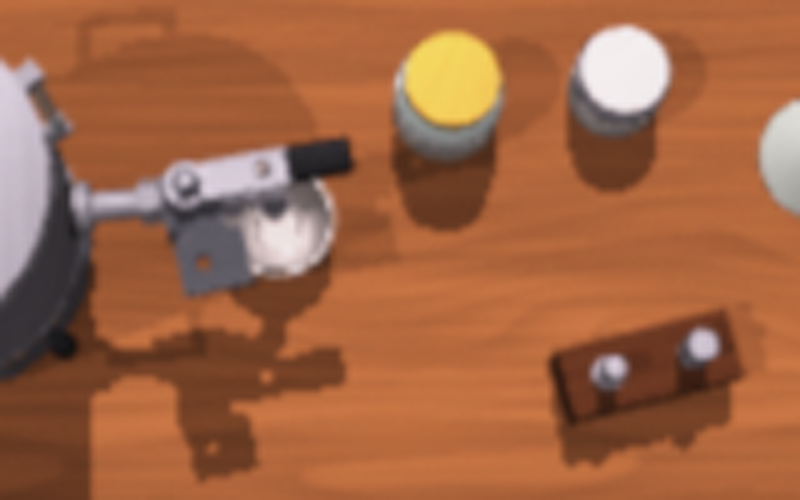

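View pics/c2.png

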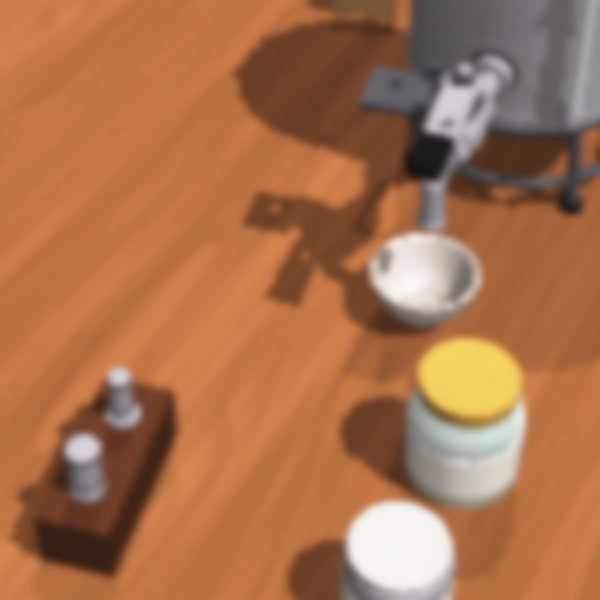

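Run:
```python
from h import *
print(np.array(camera_params('wrist')['hand_eye']).round(3),camera_params('wrist')['intrinsics'])
f=lambda a,b,z:print(pt('top0',190+a/5,130+b/5,z).round(4))
print('stem');f(183,183,.21)
print('leverhole');f(263,168,.196)
print('sleeve ends');f(290,162,.2);f(350,153,.2)
print('ear hole');f(203,262,.18)
print('pins');f(610,370,.092);f(703,345,.092)
P=cloud('top0').reshape(-1,3)
m=(P[:,2]>.15)&(P[:,2]<.23)&(P[:,1]<.16)&(P[:,1]>0)&(P[:,0]>.55)
for q in P[m][::6]:print(q.round(3))
```

```text
[[-0.    -0.945 -0.328  0.085]
 [ 1.    -0.001  0.001  0.   ]
 [-0.001 -0.328  0.945 -0.152]
 [ 0.     0.     0.     1.   ]] [[340.22141307   0.         257.44035643]
 [  0.         340.22141307 190.3903454 ]
 [  0.           0.           1.        ]]
stem
[0.6522 0.1265 0.21  ]
leverhole
[0.6654 0.0713 0.196 ]
sleeve ends
[0.6686 0.0522 0.2   ]
[0.6745 0.0101 0.2   ]
ear hole
[0.6016 0.1147 0.18  ]
pins
[ 0.532  -0.1828  0.092 ]
[ 0.5499 -0.2528  0.092 ]
[0.687 0.031 0.203]
[0.684 0.045 0.202]
[0.683 0.024 0.206]
[0.681 0.059 0.2  ]
[0.68  0.038 0.203]
[0.68  0.017 0.201]
[0.678 0.073 0.199]
[0.677 0.052 0.203]
[0.676 0.031 0.206]
[0.675 0.105 0.198]
[0.674 0.084 0.199]
[0.674 0.063 0.2  ]
[0.673 0.042 0.202]
[0.673 0.021 0.2  ]
[0.671 0.123 0.198]
[0.67  0.101 0.202]
[0.67  0.08  0.202]
[0.669 0.056 0.206]
[0.669 0.035 0.205]
[0.668 0.14  0.198]
[0.667 0.119 0.2  ]
[0.669 0.098 0.192]
[0.667 0.066 0.198]
[0.665 0.045 0.206]
[0.666 0.024 0.199]
[0.663 0.133 0.204]
[0.664 0.112 0.199]
[0.664 0.091 0.199]
[0.663 0.063 0.2  ]
[0.663 0.042 0.197]
[0.665 0.021 0.189]
[0.657 0.132 0.216]

[... 639 characters left out ...]

[0.632 0.144 0.198]
[0.635 0.124 0.185]
[0.635 0.103 0.181]
[0.631 0.127 0.186]
[0.631 0.106 0.184]
[0.628 0.127 0.18 ]
[0.626 0.106 0.189]
[0.624 0.137 0.186]
[0.623 0.116 0.187]
[0.622 0.095 0.193]
[0.62  0.131 0.184]
[0.62  0.109 0.183]
[0.62  0.088 0.186]
[0.617 0.12  0.185]
[0.617 0.099 0.183]
[0.613 0.127 0.186]
[0.613 0.106 0.186]
[0.61  0.134 0.185]
[0.609 0.113 0.186]
[0.609 0.092 0.187]
[0.606 0.11  0.182]
[0.606 0.088 0.184]
[0.601 0.109 0.192]
[0.602 0.088 0.185]
[0.598 0.12  0.187]
[0.598 0.095 0.187]
[0.595 0.123 0.186]
[0.595 0.102 0.185]
[0.591 0.13  0.19 ]
[0.591 0.109 0.189]
[0.591 0.088 0.184]
[0.588 0.12  0.184]
[0.588 0.099 0.186]
[0.585 0.124 0.184]
[0.585 0.103 0.182]
```

{"method": "servo_tool", "body": {
  "steps": [
    {"x":0,"y":0,"z":55},
    {"x":40,"y":40,"z":85},
    {"x":80,"y":85,"z":85},
    {"x":120,"y":130,"z":85},
    {"x":165,"y":175,"z":85},
    {"x":210,"y":220,"z":85},
    {"x":255,"y":260,"z":85},
    {"x":295,"y":300,"z":85},
    {"x":325,"y":330,"z":85},
    {"x":325,"y":335,"z":85},
    {"x":325,"y":335,"z":85}
  ],
  "grip": 0
}}

```text
schema error: expected keys x, y, z, yaw
```

Run:
```python
from h import *
o=shot('wrist','w1');print(o['q'].round(1),o['tcp_rot'],o['opening'],o['ee_pos'])
```

```text
[-76.8   5.   10.   95.1  -0.   90. ] [-1.79930637e+02  5.13869613e-04  1.31685740e+01] 0.08501536430769559 [ 0.12523298 -0.53533265  0.22114621]
```

View pics/w1.png

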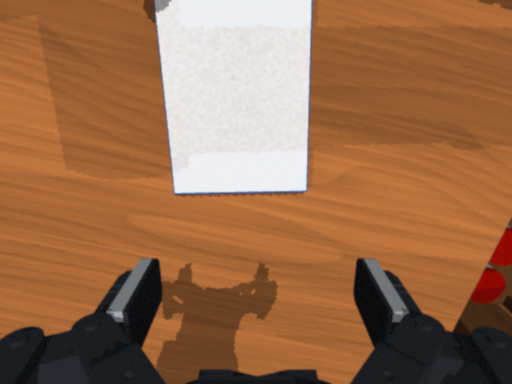

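{"method": "servo_tool", "body": {
  "steps": [
    {"x":0,"y":0,"z":55,"yaw":0},
    {"x":40,"y":40,"z":85,"yaw":0},
    {"x":80,"y":85,"z":85,"yaw":0},
    {"x":120,"y":130,"z":85,"yaw":0},
    {"x":165,"y":175,"z":85,"yaw":0},
    {"x":210,"y":220,"z":85,"yaw":0},
    {"x":255,"y":260,"z":85,"yaw":0},
    {"x":295,"y":300,"z":85,"yaw":0},
    {"x":325,"y":330,"z":85,"yaw":0},
    {"x":325,"y":335,"z":85,"yaw":0},
    {"x":325,"y":335,"z":85,"yaw":0}
  ],
  "grip": 0
}}

```text
time: 1.52
ee_pos: [0.45, -0.2002, 0.3061]
tcp_rot: [-179.9, 0.0, 13.2]
wrist_force: [-0.4, -1.1, 0.2]
opening: -0.0001
```

Run:
```python
from h import *
o=shot('wrist','w2');print(o['q'].round(1),o['tcp_rot'],o['opening'],o['ee_pos'])
```

```text
[-24.   -0.   14.5 104.6   0.  142.8] [-1.79932696e+02  2.93103614e-02  1.32135630e+01] -0.00013881973238271124 [ 0.45001153 -0.20020488  0.30614212]
```

View pics/w2.png

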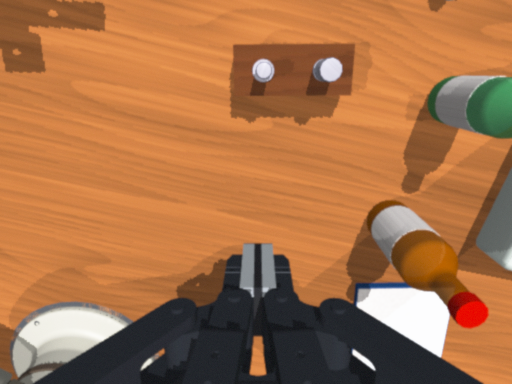

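{"method": "servo_tool", "body": {
  "steps": [
    {"x":20,"y":45,"z":0,"yaw":3},
    {"x":40,"y":95,"z":0,"yaw":7},
    {"x":60,"y":145,"z":0,"yaw":7},
    {"x":80,"y":195,"z":0,"yaw":7},
    {"x":105,"y":240,"z":0,"yaw":7},
    {"x":115,"y":265,"z":0,"yaw":7},
    {"x":115,"y":265,"z":0,"yaw":7},
    {"x":115,"y":265,"z":0,"yaw":7}
  ]
}}

```text
time: 2.58
ee_pos: [0.5646, 0.0629, 0.3065]
tcp_rot: [-180.0, 0.0, 20.1]
wrist_force: [0.1, 0.1, -0.3]
opening: 0.0
```

Run:
```python
from h import *
o=shot('wrist','w3');print(o['q'].round(1),o['tcp_rot'],o['opening'],o['ee_pos'])
```

```text
[  6.3  10.6  26.  105.4   0.  166.3] [-1.79963550e+02  1.12995985e-02  2.00832024e+01] 1.625501656642642e-05 [0.56458352 0.06294471 0.30648563]
```

View pics/w3.png

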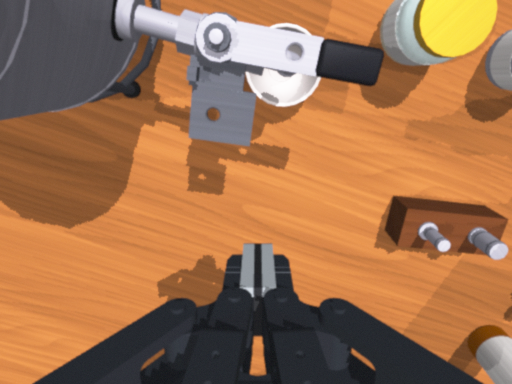

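Run:
```python
from h import *
crop('w3',170,0,400,160,3.4,'c3')
P=cloud('w3')
for n,u,v in[('strip',262,45),('strip',270,50),('nut',217,38),('sleeve',350,60),('ear',235,110),('ear',200,125)]:
    print(n,np.nanmedian(P[v-2:v+3,u-2:u+3].reshape(-1,3),0).round(4))
```

```text
strip [0.6626 0.0949 0.1979]
strip [0.6614 0.0885 0.1985]
nut [0.6553 0.1246 0.2111]
sleeve [0.6744 0.0334 0.2021]
ear [0.6118 0.0985 0.1845]
ear [0.591  0.1212 0.1845]
```

View pics/c3.png

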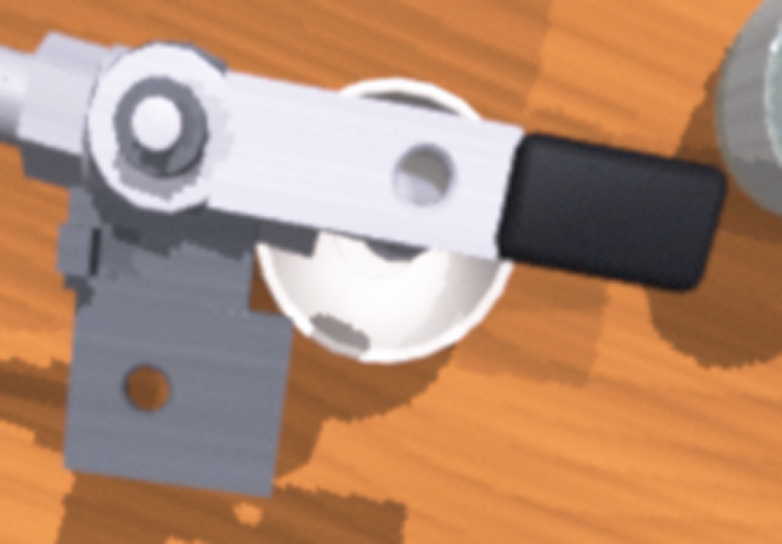

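Run:
```python
from h import *
f=lambda a,b,z:pt('w3',170+a/3.4,b/3.4,z)[:2]
s=f(157,124,.211);h=f(424,175,.198);e=f(147,387,.184)
print(s,h,e)
for a in(h,e):print(np.linalg.norm(a-s),np.degrees(np.arctan2(*(a-s)[::-1])))
c=[f(*p,.201) for p in [(520,135),(722,170),(695,290),(502,255)]]
print(np.array(c),np.mean(c,0))
# depth edges of sleeve
P=cloud('w3').reshape(-1,3)
```

```text
[0.65607892 0.12525329] [0.66654132 0.07160882] [0.60305869 0.11393853]
0.05465519872225922 -78.96400711294173
0.05421410279007237 -167.9535228197367
[[0.68005069 0.05626145]
 [0.68827242 0.01444199]
 [0.6650422  0.00904068]
 [0.65742579 0.05047685]] [0.67269778 0.03255524]
```

{"method": "servo_tool", "body": {
  "steps": [
    {"x":20,"y":-4,"z":0,"yaw":10},
    {"x":45,"y":-8,"z":0,"yaw":20},
    {"x":70,"y":-12,"z":0,"yaw":30},
    {"x":95,"y":-16,"z":0,"yaw":40},
    {"x":120,"y":-20,"z":0,"yaw":50},
    {"x":135,"y":-24,"z":0,"yaw":60},
    {"x":143,"y":-26,"z":0,"yaw":70},
    {"x":143,"y":-26,"z":-20,"yaw":80},
    {"x":143,"y":-26,"z":-50,"yaw":85},
    {"x":143,"y":-26,"z":-80,"yaw":85},
    {"x":143,"y":-26,"z":-93,"yaw":85},
    {"x":143,"y":-26,"z":-93,"yaw":85}
  ]
}}

```text
time: 4.12
ee_pos: [0.7068, 0.0353, 0.2131]
tcp_rot: [-179.9, -0.0, 105.0]
wrist_force: [-0.6, 0.5, -0.2]
opening: -0.0003
```

Run:
```python
from h import *
o=shot('wrist','w4');print(o['q'].round(1),o['tcp_rot'],o['opening'],o['ee_pos'],o['wrist_force'])
```

```text
[  2.9  29.   38.9 100.   -0.   77.9] [-1.79876883e+02 -1.71558532e-02  1.04967094e+02] -0.00027496043355920425 [0.70675783 0.03530669 0.21310454] [-0.57424244  0.54003076 -0.16033344]
```

View pics/w4.png

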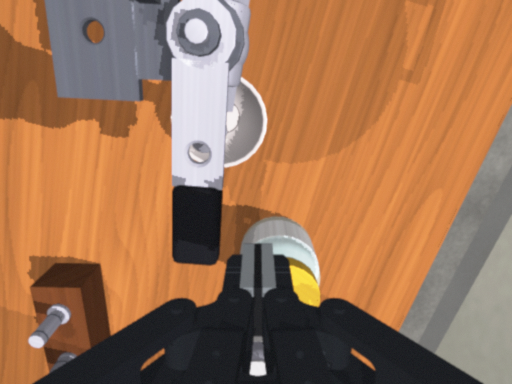

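Run:
```python
from h import *
s=np.array([.6561,.1253]);
for n,p,z in [('stud',(196,31),.211),('hole',(199,152),.198),('ear',(94,31),.184),('slvR',(218,262),.202),('slvL',(173,260),.202),('tipL',(243,245),.191),('tipR',(274,245),.191)]:
    q=pt('w4',*p,z)[:2];d=q-s;print(n,q.round(4),np.linalg.norm(d).round(4),np.degrees(np.arctan2(d[1],d[0])).round(1))
```

```text
stud [0.6565 0.1258] 0.0007 50.5
hole [0.6666 0.0727] 0.0536 -78.7
ear [0.6035 0.1146] 0.0537 -168.5
slvR [0.6897 0.0161] 0.1142 -72.9
slvL [0.6656 0.011 ] 0.1147 -85.3
tipL [0.7014 0.024 ] 0.111 -65.9
tipR [0.7186 0.0286] 0.1151 -57.1
```

Run:
```python
from h import *
im,d,K,C=load('w4');P=cloud('w4');o=np.array([.7068,.0353,.2131]);M=R.from_euler('xyz',[180,0,105],degrees=True).as_matrix()
for v in range(240,312,6):
    print(v,[ ((M.T@(P[v,u]-o))*1000).round(0) for u in(236,250,266,280)])
```

```text
240 [array([-105.,  -26.,  212.]), array([-84.,  -8., 171.]), array([-74.,   8., 153.]), array([-72.,  22., 149.])]
246 [array([-113.,  -26.,  212.]), array([ 10.,  -3., -15.]), array([ 11.,   4., -17.]), array([-74.,  21., 140.])]
252 [array([-121.,  -27.,  212.]), array([ 11.,  -3., -22.]), array([ 11.,   4., -22.]), array([-78.,  21., 135.])]
258 [array([  6.,  -9., -19.]), array([ 10.,  -3., -26.]), array([ 10.,   4., -26.]), array([  7.,  10., -20.])]
264 [array([  6.,  -9., -24.]), array([ 11.,  -3., -32.]), array([ 11.,   4., -32.]), array([  6.,  10., -25.])]
270 [array([  6.,  -9., -29.]), array([ 11.,  -3., -36.]), array([ 10.,   4., -35.]), array([  6.,  10., -29.])]
276 [array([  7.,  -8., -34.]), array([ 11.,  -3., -41.]), array([ 10.,   4., -39.]), array([  7.,   9., -34.])]
282 [array([  7.,  -8., -38.]), array([ 11.,  -2., -44.]), array([ 10.,   4., -44.]), array([  7.,   9., -39.])]
288 [array([ 12.,  -7., -49.]), array([ 10.,  -2., -47.]), array([ 10.,   3., -47.]), array([ 12.,   8., -50.])]
294 [array([ 13.,  -7., -55.]), array([ 12.,  -2., -52.]), array([ 12.,   3., -53.]), array([ 13.,   8., -55.])]
300 [array([ 12.,  -7., -56.]), array([ 11.,  -2., -56.]), array([ 11.,   3., -56.]), array([ 12.,   8., -57.])]
306 [array([ 11.,  -7., -59.]), array([ 12.,  -2., -59.]), array([ 12.,   3., -59.]), array([ 12.,   8., -60.])]
```

Run:
```python
from h import *
shot('scene','s4');crop('s4',230,90,390,240,4,'c4')
```

```text
(no output)
```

View pics/c4.png

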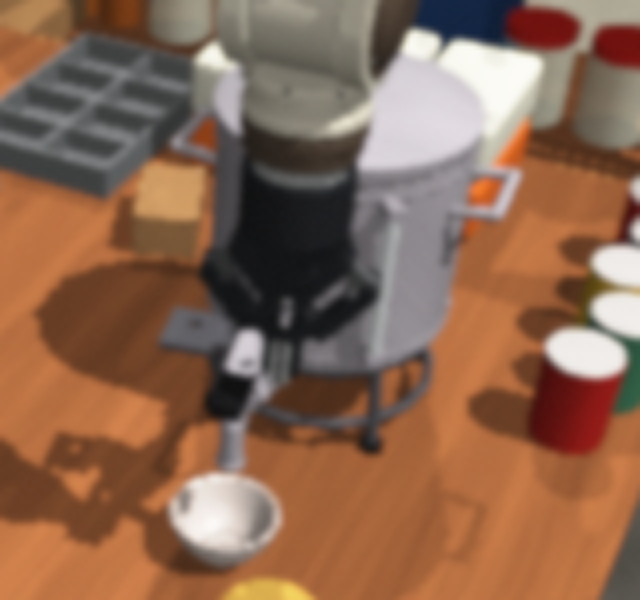

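Run:
```python
from h import *
im,d,K,C=load('s4');W=np.linalg.inv(C)
for p in [(.7068,.0353,.191),(.7068,.0353,.228),(.6727,.0326,.202),(.6665,.0716,.198)]:
    c=(W@np.r_[p,1])[:3];q=K@c/c[2];print(p,(q[0]-230)*4,(q[1]-90)*4)
P=cloud('s4')
for v in range(150,192,3):print(v,(v-90)*4,[P[v,u].round(3) for u in(297,300,303)])
```

```text
(0.7068, 0.0353, 0.191) 273.9339281604364 412.3660151113912
(0.7068, 0.0353, 0.228) 277.91661220320907 372.41679133121295
(0.6727, 0.0326, 0.202) 230.8264021202342 388.348669192721
(0.6665, 0.0716, 0.198) 245.21368097240793 361.7537640508093
150 240 [array([0.704, 0.   , 0.358]), array([ 0.713, -0.001,  0.362]), array([ 0.721, -0.   ,  0.364])]
153 252 [array([0.696, 0.024, 0.333]), array([0.704, 0.023, 0.336]), array([0.72 , 0.003, 0.353])]
156 264 [array([0.7  , 0.014, 0.33 ]), array([0.705, 0.024, 0.326]), array([0.713, 0.025, 0.328])]
159 276 [array([0.702, 0.012, 0.323]), array([0.705, 0.025, 0.317]), array([0.713, 0.027, 0.318])]
162 288 [array([0.7  , 0.019, 0.308]), array([0.706, 0.024, 0.307]), array([0.714, 0.027, 0.308])]
165 300 [array([0.701, 0.017, 0.3  ]), array([0.704, 0.033, 0.292]), array([0.717, 0.02 , 0.304])]
168 312 [array([0.701, 0.019, 0.289]), array([0.702, 0.041, 0.275]), array([0.717, 0.022, 0.293])]
171 324 [array([0.702, 0.02 , 0.278]), array([0.706, 0.032, 0.272]), array([0.718, 0.024, 0.281])]
174 336 [array([0.703, 0.019, 0.269]), array([0.707, 0.031, 0.263]), array([0.718, 0.025, 0.271])]
177 348 [array([0.701, 0.027, 0.253]), array([0.709, 0.027, 0.256]), array([0.717, 0.032, 0.256])]
180 360 [array([0.701, 0.028, 0.242]), array([0.711, 0.027, 0.246]), array([0.719, 0.028, 0.248])]
183 372 [array([0.704, 0.023, 0.236]), array([0.712, 0.025, 0.238]), array([0.718, 0.032, 0.235])]
186 384 [array([0.673, 0.107, 0.154]), array([0.613, 0.296, 0.   ]), array([0.624, 0.3  , 0.001])]
189 396 [array([0.611, 0.273, 0.001]), array([0.621, 0.277, 0.001]), array([0.632, 0.281, 0.003])]
```

{"method": "servo_tool", "body": {
  "steps": [
    {"x":-3,"y":0,"z":0,"yaw":0},
    {"x":-6,"y":-1,"z":0,"yaw":0},
    {"x":-9,"y":-2,"z":0,"yaw":0},
    {"x":-12,"y":-2,"z":0,"yaw":0}
  ]
}}

```text
time: 4.72
ee_pos: [0.6952, 0.0338, 0.2149]
tcp_rot: [180.0, 0.0, 105.0]
wrist_force: [0.2, 0.4, 0.2]
opening: -0.0001
```

{"method": "servo_tool", "body": {
  "steps": [
    {"x":-2,"y":0,"z":0,"yaw":0},
    {"x":-4,"y":-1,"z":0,"yaw":0},
    {"x":-6,"y":-1,"z":0,"yaw":0}
  ]
}}

```text
time: 5.1
ee_pos: [0.6891, 0.0327, 0.2149]
tcp_rot: [180.0, 0.0, 105.0]
wrist_force: [-0.0, 0.4, -0.3]
opening: 0.0005
```

Run:
```python
from h import *
o=shot('wrist','w5');print(o['ee_pos'],o['wrist_force'])
P=cloud('w5')
```

```text
[0.68913337 0.03270843 0.21490033] [-0.03071479  0.41145805 -0.32525279]
```

View pics/w5.png

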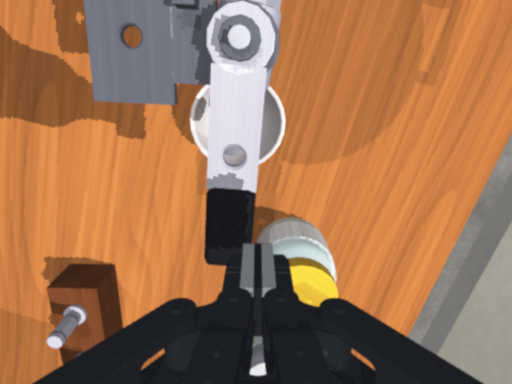

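{"method": "servo_tool", "body": {
  "steps": [
    {"x":9,"y":2,"z":0,"yaw":0},
    {"x":17,"y":3,"z":0,"yaw":0},
    {"x":17,"y":3,"z":-10,"yaw":0},
    {"x":17,"y":3,"z":-20,"yaw":0},
    {"x":17,"y":3,"z":-30,"yaw":0},
    {"x":17,"y":3,"z":-38,"yaw":0},
    {"x":17,"y":3,"z":-38,"yaw":0}
  ]
}}

```text
time: 6.02
ee_pos: [0.7055, 0.0357, 0.1762]
tcp_rot: [-180.0, -0.0, 105.0]
wrist_force: [-0.3, -0.3, 0.8]
opening: 0.0001
```

Run:
```python
from h import *
o=shot('wrist','w6');print(o['ee_pos'],o['tcp_rot'],o['wrist_force'])
shot('scene','s6');crop('s6',250,120,350,220,6,'c6')
P=cloud('s6')
for v in range(171,204,3):print(v,[P[v,u].round(3) for u in(297,300,303)])
```

```text
[0.70551822 0.03567679 0.17621802] [-1.79962349e+02 -1.15045592e-03  1.04989056e+02] [-0.26819073 -0.34476229  0.785031  ]
171 [array([0.705, 0.013, 0.284]), array([0.708, 0.026, 0.277]), array([0.72 , 0.018, 0.287])]
174 [array([0.703, 0.018, 0.27 ]), array([0.709, 0.026, 0.267]), array([0.72 , 0.02 , 0.275])]
177 [array([0.704, 0.019, 0.259]), array([0.675, 0.122, 0.181]), array([0.719, 0.024, 0.262])]
180 [array([0.703, 0.024, 0.245]), array([0.671, 0.133, 0.16 ]), array([0.721, 0.023, 0.253])]
183 [array([0.705, 0.021, 0.237]), array([0.712, 0.025, 0.237]), array([0.719, 0.03 , 0.237])]
186 [array([0.703, 0.027, 0.222]), array([0.712, 0.029, 0.224]), array([0.72 , 0.029, 0.227])]
189 [array([0.706, 0.022, 0.216]), array([0.714, 0.025, 0.216]), array([0.72 , 0.032, 0.214])]
192 [array([0.706, 0.026, 0.201]), array([0.715, 0.025, 0.206]), array([ 0.638,  0.268, -0.   ])]
195 [array([0.708, 0.021, 0.194]), array([0.714, 0.029, 0.192]), array([0.658, 0.214, 0.033])]
198 [array([ 0.632,  0.227, -0.002]), array([0.643, 0.229, 0.001]), array([0.652, 0.235, 0.   ])]
201 [array([0.641, 0.207, 0.003]), array([0.65 , 0.213, 0.002]), array([0.66 , 0.216, 0.004])]
```

View pics/c6.png

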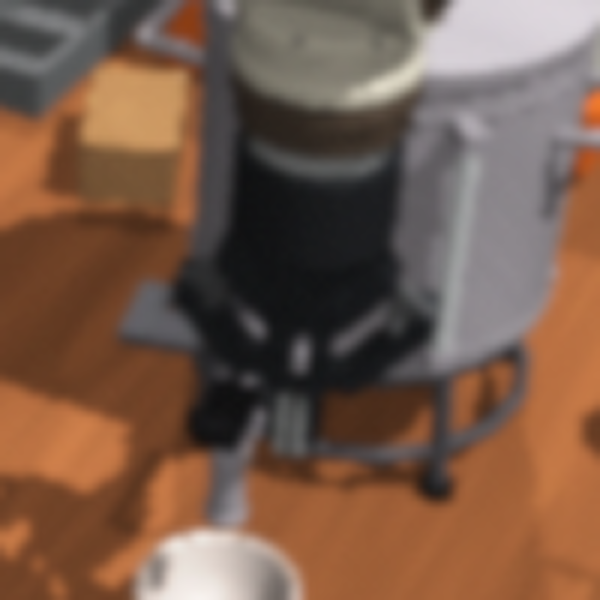

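View pics/w6.png

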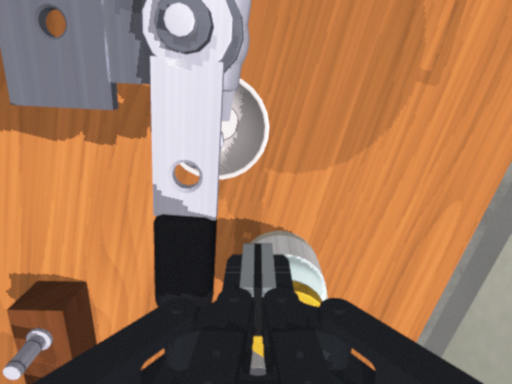

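Run:
```python
from h import *
P=cloud('w6')
for u,v in [(230,265),(228,285),(222,300),(200,310),(185,310),(170,320),(150,335),(320,310)]:print(u,v,P[v,u].round(3))
```

```text
230 265 [0.693 0.039 0.202]
228 285 [0.693 0.039 0.216]
222 300 [0.691 0.043 0.231]
200 310 [0.685 0.037 0.231]
185 310 [0.68  0.041 0.237]
170 320 [0.677 0.041 0.243]
150 335 [0.672 0.039 0.249]
320 310 [0.722 0.053 0.238]
```

```bash
cat > arc.py <<'E'
from h import *
import sys
def tcp(phi,off,r=.0974):
    t=np.radians(-79-phi);return np.array([.6561,.1253])+r*np.array([np.cos(t),np.sin(t)])+off*np.array([-np.sin(t),np.cos(t)])
if __name__=='__main__':
    o=get_obs();off=float(sys.argv[1]);p0=np.array(o['ee_pos'][:2]);y0=o['tcp_rot'][2]
    print(o['ee_pos'],y0,o['wrist_force'])
    for f in map(float,sys.argv[2:]):
        q=(tcp(f,off)-p0)*1000;print(f,q.round(1),round(105-f-y0,1))
E
python3 arc.py .024 0 4 8 12 16 20 24 28 32
```

```text
[0.70595469 0.03571229 0.17729781] 104.98775351200577 [-0.33247955  0.4593203   0.37881035]
0.0 [-7.7 -1.4] 0.0
4.0 [-14.2  -4.2] -4.0
8.0 [-20.8  -6.4] -8.0
12.0 [-27.6  -8.2] -12.0
16.0 [-34.4  -9.5] -16.0
20.0 [-41.4 -10.4] -20.0
24.0 [-48.4 -10.7] -24.0
28.0 [-55.4 -10.6] -28.0
32.0 [-62.4  -9.9] -32.0
```

{"method": "servo_tool", "body": {
  "steps": [
    {"x":-4,"y":-1,"z":-1,"yaw":0},
    {"x":-7.7,"y":-1.4,"z":-1,"yaw":0},
    {"x":-11,"y":-2.8,"z":-1,"yaw":-2},
    {"x":-14.2,"y":-4.2,"z":-1,"yaw":-4}
  ]
}}

```text
time: 6.62
ee_pos: [0.6923, 0.0313, 0.1766]
tcp_rot: [179.8, 0.0, 100.9]
wrist_force: [4.6, 0.1, -1.4]
opening: -0.0003
```

```bash
python3 arc.py .024 4 8 12 16 20 24 28 32 36 40 44; python3 -c "
from h import *
shot('wrist','w7')"
```

```text
[0.69232498 0.03131999 0.17663695] 100.89563741147084 [ 4.59270957  0.07423787 -1.37864159]
4.0 [-0.5  0.2] 0.1
8.0 [-7.2 -2. ] -3.9
12.0 [-13.9  -3.8] -7.9
16.0 [-20.8  -5.1] -11.9
20.0 [-27.8  -6. ] -15.9
24.0 [-34.8  -6.3] -19.9
28.0 [-41.8  -6.2] -23.9
32.0 [-48.7  -5.6] -27.9
36.0 [-55.6  -4.4] -31.9
40.0 [-62.5  -2.8] -35.9
44.0 [-69.1  -0.8] -39.9
```

View pics/w7.png

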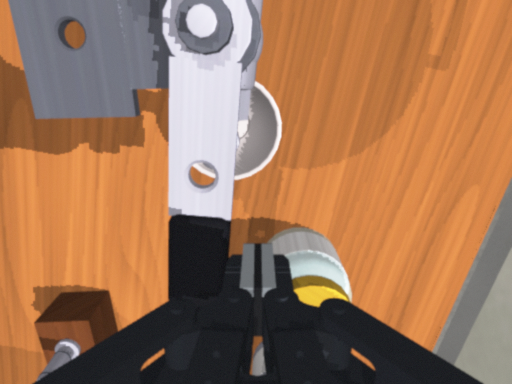

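Contact is made (4.6 N) and the lever is beginning to turn. I continue round the arc.

{"method": "servo_tool", "body": {
  "steps": [
    {"x":-7.2,"y":-2,"z":0,"yaw":-4},
    {"x":-13.9,"y":-3.8,"z":0,"yaw":-8},
    {"x":-20.8,"y":-5.1,"z":0,"yaw":-12},
    {"x":-27.8,"y":-6,"z":0,"yaw":-16},
    {"x":-34.8,"y":-6.3,"z":0,"yaw":-20},
    {"x":-41.8,"y":-6.2,"z":0,"yaw":-24},
    {"x":-48.7,"y":-5.6,"z":0,"yaw":-28},
    {"x":-55.6,"y":-4.4,"z":0,"yaw":-32},
    {"x":-62.5,"y":-2.8,"z":0,"yaw":-36},
    {"x":-69.1,"y":-0.8,"z":0,"yaw":-40}
  ]
}}

```text
time: 7.92
ee_pos: [0.6231, 0.0299, 0.1768]
tcp_rot: [179.8, 0.1, 60.7]
wrist_force: [4.3, -2.4, -2.8]
opening: 0.0002
```

```bash
python3 arc.py .024 44 48 52 56 60 64 68 72 74 76; python3 -c "
from h import *
shot('wrist','w8')"
```

```text
[0.62311549 0.02985849 0.17677465] 60.650943983564204 [ 4.31451788 -2.35013368 -2.82436156]
44.0 [0.1 0.7] 0.3
48.0 [-6.5  3.2] -3.7
52.0 [-12.8   6.2] -7.7
56.0 [-18.9   9.6] -11.7
60.0 [-24.8  13.4] -15.7
64.0 [-30.4  17.7] -19.7
68.0 [-35.6  22.3] -23.7
72.0 [-40.6  27.2] -27.7
74.0 [-42.9  29.8] -29.7
76.0 [-45.1  32.5] -31.7
```

View pics/w8.png

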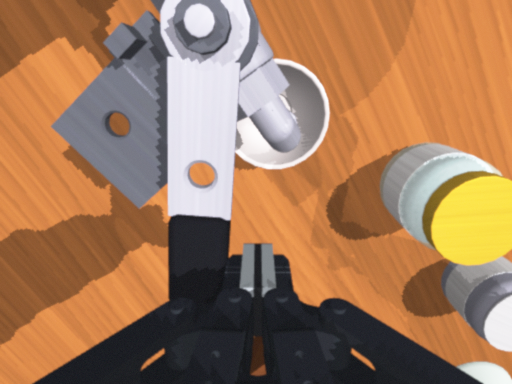

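{"method": "servo_tool", "body": {
  "steps": [
    {"x":-6.5,"y":3.2,"z":0,"yaw":-3.7},
    {"x":-12.8,"y":6.2,"z":0,"yaw":-7.7},
    {"x":-18.9,"y":9.6,"z":0,"yaw":-11.7},
    {"x":-24.8,"y":13.4,"z":0,"yaw":-15.7},
    {"x":-30.4,"y":17.7,"z":0,"yaw":-19.7},
    {"x":-35.6,"y":22.3,"z":0,"yaw":-23.7},
    {"x":-40.6,"y":27.2,"z":0,"yaw":-27.7},
    {"x":-42.9,"y":29.8,"z":0,"yaw":-29.7}
  ]
}}

```text
time: 8.98
ee_pos: [0.5793, 0.0593, 0.177]
tcp_rot: [179.7, 0.1, 30.7]
wrist_force: [1.1, -5.2, -1.5]
opening: 0.0001
```

```bash
python3 arc.py .024 74 76 78 80 82 84 85 86 87 88 89; python3 -c "
from h import *
o=shot('wrist','w9');print(o['q'])"
```

```text
[0.57931166 0.05929429 0.17696116] 30.727068845237845 [ 1.14316785 -5.21515268 -1.47238417]
74.0 [0.9 0.4] 0.3
76.0 [-1.3  3.1] -1.7
78.0 [-3.5  5.9] -3.7
80.0 [-5.5  8.7] -5.7
82.0 [-7.5 11.6] -7.7
84.0 [-9.3 14.6] -9.7
85.0 [-10.2  16.1] -10.7
86.0 [-11.1  17.6] -11.7
87.0 [-11.9  19.2] -12.7
88.0 [-12.7  20.7] -13.7
89.0 [-13.5  22.3] -14.7
[  5.99689622   8.71926943   9.20669166  90.46421837  -0.30224774
 155.26950481]
```

View pics/w9.png

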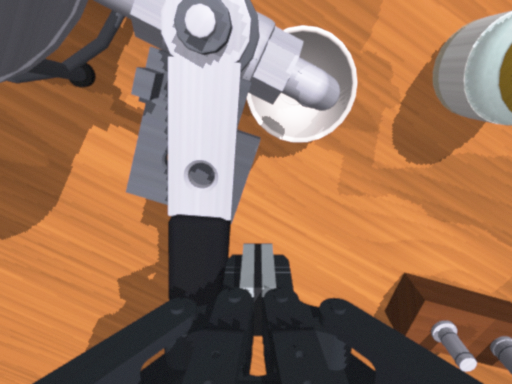

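{"method": "servo_tool", "body": {
  "steps": [
    {"x":-1.3,"y":3.1,"z":0,"yaw":-1.7},
    {"x":-3.5,"y":5.9,"z":0,"yaw":-3.7},
    {"x":-5.5,"y":8.7,"z":0,"yaw":-5.7},
    {"x":-6.5,"y":10.1,"z":0,"yaw":-6.7},
    {"x":-7.5,"y":11.6,"z":0,"yaw":-7.7}
  ]
}}

```text
time: 9.65
ee_pos: [0.5711, 0.0703, 0.1769]
tcp_rot: [179.7, 0.2, 23.0]
wrist_force: [-0.7, -5.6, -1.2]
opening: -0.0002
```

```bash
python3 arc.py .024 82 83 84 85 86 87 88 89 90; python3 -c "
from h import *
o=shot('wrist','w10');crop('w10',100,0,300,220,3,'c10')"
```

```text
[0.57108161 0.07031574 0.17690889] 22.991424388765065 [-0.70949197 -5.60714394 -1.24257459]
82.0 [0.7 0.6] 0.0
83.0 [-0.2  2.1] -1.0
84.0 [-1.1  3.6] -2.0
85.0 [-2.   5.1] -3.0
86.0 [-2.9  6.6] -4.0
87.0 [-3.7  8.1] -5.0
88.0 [-4.5  9.7] -6.0
89.0 [-5.3 11.3] -7.0
90.0 [-6.  12.8] -8.0
```

View pics/c10.png

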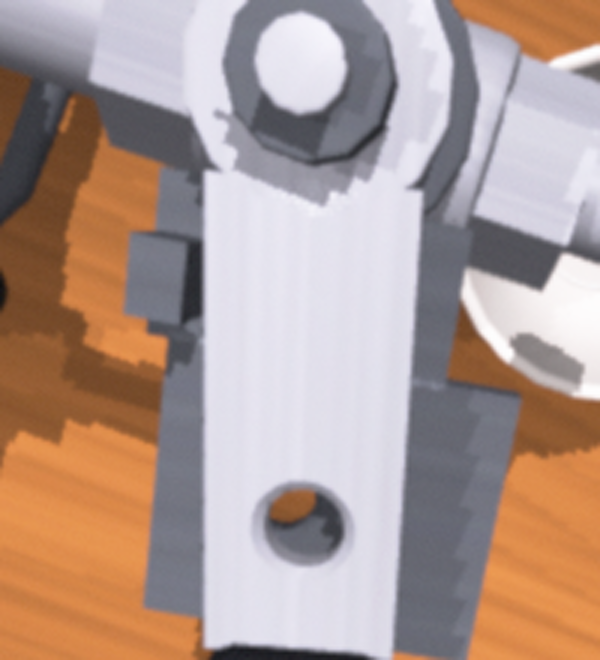

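{"method": "servo_tool", "body": {
  "steps": [
    {"x":-0.2,"y":2.1,"z":0,"yaw":-1},
    {"x":-1.1,"y":3.6,"z":0,"yaw":-2},
    {"x":-2,"y":5.1,"z":0,"yaw":-3}
  ]
}}

```text
time: 10.07
ee_pos: [0.5684, 0.0747, 0.1769]
tcp_rot: [179.6, 0.3, 20.0]
wrist_force: [-1.3, -6.0, -0.4]
opening: -0.0001
```

{"method": "servo_tool", "body": {
  "steps": [
    {"x":-0.9,"y":1.5,"z":0,"yaw":0},
    {"x":-1.3,"y":2.2,"z":0,"yaw":0}
  ]
}}

```text
time: 10.32
ee_pos: [0.5672, 0.0766, 0.177]
tcp_rot: [179.6, 0.3, 20.0]
wrist_force: [1.5, -3.9, -1.8]
opening: 0.0001
```

```bash
python3 arc.py .024 84 85 86 87 88 89 90; python3 -c "
from h import *
o=shot('wrist','w11');crop('w11',100,0,300,220,3,'c11')
s=pt('w11',200,21,.211)[:2]"
```

```text
[0.56718373 0.07662839 0.17698513] 20.014763573269377 [ 1.49762153 -3.85800551 -1.83195504]
84.0 [ 2.8 -2.8] 1.0
85.0 [ 1.9 -1.2] -0.0
86.0 [1.  0.3] -1.0
87.0 [0.2 1.8] -2.0
88.0 [-0.6  3.4] -3.0
89.0 [-1.4  4.9] -4.0
90.0 [-2.1  6.5] -5.0
```

View pics/c11.png

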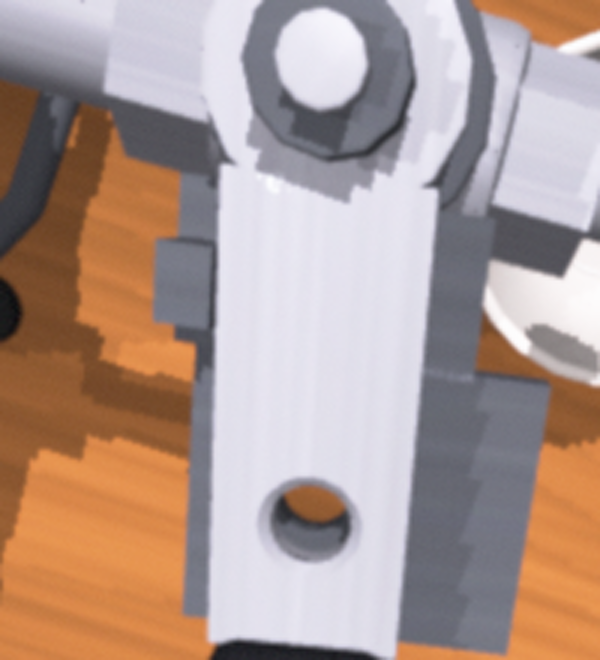

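{"method": "servo_tool", "body": {
  "steps": [
    {"x":-0.3,"y":0.8,"z":0,"yaw":0},
    {"x":-0.3,"y":0.8,"z":0,"yaw":0}
  ]
}}

```text
time: 10.62
ee_pos: [0.5668, 0.0776, 0.177]
tcp_rot: [179.6, 0.3, 20.0]
wrist_force: [2.0, -3.4, -1.4]
opening: 0.0001
```

{"method": "servo_tool", "body": {
  "steps": [
    {"x":-0.3,"y":0.8,"z":0,"yaw":0},
    {"x":-0.3,"y":0.8,"z":0,"yaw":0}
  ]
}}

```text
time: 10.88
ee_pos: [0.5665, 0.0785, 0.177]
tcp_rot: [179.6, 0.3, 20.0]
wrist_force: [1.9, -4.1, -0.6]
opening: -0.0002
```

{"method": "servo_tool", "body": {
  "steps": [
    {"x":-0.4,"y":0.9,"z":0,"yaw":0},
    {"x":-0.4,"y":0.9,"z":0,"yaw":0}
  ]
}}

```text
time: 11.12
ee_pos: [0.5662, 0.0793, 0.177]
tcp_rot: [179.6, 0.3, 20.0]
wrist_force: [2.7, -4.2, -1.4]
opening: -0.0003
```

{"method": "servo_tool", "body": {
  "steps": [
    {"x":-0.4,"y":0.8,"z":0,"yaw":0},
    {"x":-0.4,"y":0.8,"z":0,"yaw":0}
  ]
}}

```text
time: 11.38
ee_pos: [0.5661, 0.0795, 0.177]
tcp_rot: [179.5, 0.3, 20.0]
wrist_force: [4.0, -7.1, -1.0]
opening: 0.0004
```

```bash
python3 -c "
from h import *
o=shot('wrist','w12');print(o['wrist_force'],o['ee_pos']);crop('w12',100,0,300,220,3,'c12')"
```

```text
[ 3.99628084 -7.10410697 -1.03464868] [0.56611025 0.07945013 0.17701105]
```

View pics/c12.png

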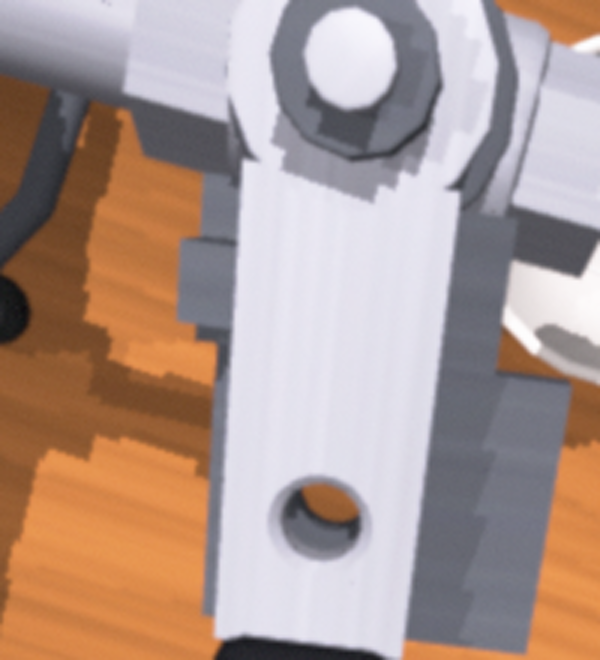

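{"method": "servo_tool", "body": {
  "steps": [
    {"x":-0.4,"y":1.0,"z":0,"yaw":0},
    {"x":-0.4,"y":1.0,"z":0,"yaw":0}
  ]
}}

```text
time: 11.68
ee_pos: [0.5661, 0.0795, 0.177]
tcp_rot: [179.4, 0.3, 19.9]
wrist_force: [4.0, -9.0, -1.8]
opening: -0.0001
```

{"method": "servo_tool", "body": {
  "steps": [
    {"x":2,"y":-8,"z":0,"yaw":0},
    {"x":4,"y":-18,"z":0,"yaw":0},
    {"x":4,"y":-18,"z":30,"yaw":0},
    {"x":0,"y":-18,"z":80,"yaw":0},
    {"x":-20,"y":-18,"z":100,"yaw":0},
    {"x":-20,"y":-18,"z":100,"yaw":0},
    {"x":-20,"y":-18,"z":100,"yaw":0}
  ]
}}

```text
time: 12.55
ee_pos: [0.5459, 0.0614, 0.2755]
tcp_rot: [179.4, 0.4, 20.0]
wrist_force: [-0.8, -0.5, -0.9]
opening: 0.0
```

Run:
```python
from h import *
o=shot('wrist','w13');print(o['ee_pos'],o['tcp_rot'],o['q'])
crop('w13',140,0,400,190,3,'c13')
```

```text
[0.54592854 0.06143646 0.27553952] [179.40925589   0.35573368  19.95437619] [  6.77262131   6.74404001  18.05168767 101.51929065  -0.65630006
 166.81762337]
```

View pics/c13.png

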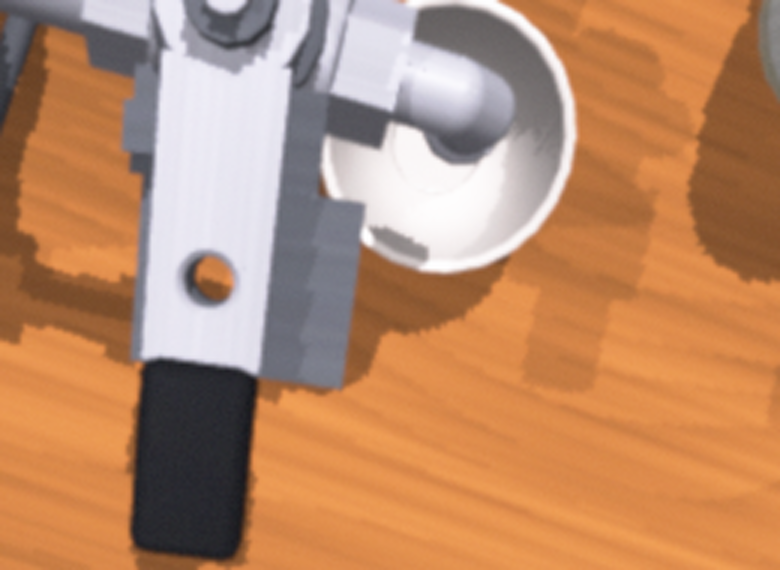

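Run:
```python
from h import *
h=pt('w13',140+208/3,278/3,.198)[:2]
print(h,'w12',pt('w12',100+320/3,517/3,.198)[:2], 'stem w12',pt('w12',100+350/3,58/3,.211)[:2],'ear seen w13',pt('w13',140+213/3,278/3,.181)[:2])
d=h-[.6561,.1253];print(np.linalg.norm(d),np.degrees(np.arctan2(d[1],d[0])))
# pins from w2, w3
crop('w2',220,30,370,130,5,'c2b')
P=cloud('w2')
for u,v in [(263,70),(327,70),(300,85)]:print(np.nanmedian(P[v-2:v+3,u-2:u+3].reshape(-1,3),0).round(4))
```

```text
[0.60324411 0.11411631] w12 [0.60353203 0.11450512] stem w12 [0.65634477 0.12575849] ear seen w13 [0.6019372  0.11466929]
0.05402610267928931 -168.0530911295164
[ 0.5359 -0.1861  0.0943]
[ 0.5507 -0.2488  0.0943]
[ 0.5302 -0.2317  0.0505]
```

View pics/c2b.png

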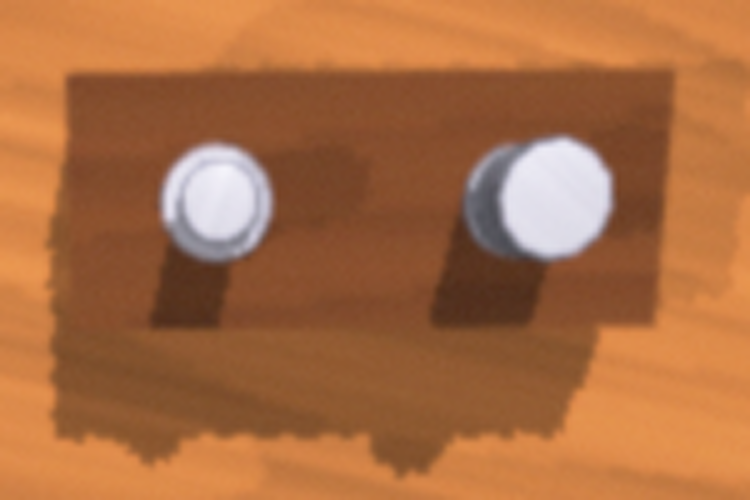

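{"method": "servo_tool", "body": {
  "steps": [
    {"x":-5,"y":-40,"z":0,"yaw":0},
    {"x":-10,"y":-85,"z":0,"yaw":0},
    {"x":-18,"y":-130,"z":0,"yaw":0},
    {"x":-26,"y":-175,"z":-10,"yaw":0},
    {"x":-36,"y":-220,"z":-20,"yaw":0},
    {"x":-44,"y":-250,"z":-30,"yaw":0},
    {"x":-46,"y":-256,"z":-40,"yaw":0},
    {"x":-46,"y":-256,"z":-50,"yaw":0},
    {"x":-46,"y":-256,"z":-50,"yaw":0}
  ],
  "grip": 34
}}

```text
time: 13.72
ee_pos: [0.4999, -0.1935, 0.224]
tcp_rot: [179.5, 0.5, 20.0]
wrist_force: [-0.6, 0.1, 0.6]
opening: 0.0339
```

Run:
```python
from h import *
o=shot('wrist','w14');print(o['ee_pos'],o['tcp_rot'],o['q'],o['opening'])
crop('w14',190,60,390,210,4,'c14')
print('w2',pt('w2',263.8,70.2,.094))
P=cloud('w14');M=R.from_euler('xyz',o['tcp_rot'],degrees=True).as_matrix()
```

```text
[ 0.49986051 -0.19352934  0.22401251] [179.49231328   0.46635162  20.01224568] [-20.78617817   3.11529303   8.35328381  95.25929078  -0.68903576
 139.19963807] 0.033920793361914454
w2 [ 0.53592454 -0.18690833  0.094     ]
```

View pics/w14.png

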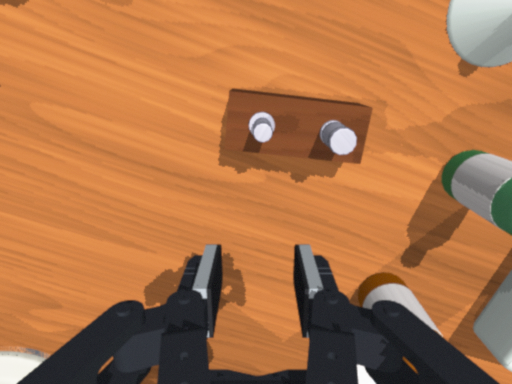

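View pics/c14.png

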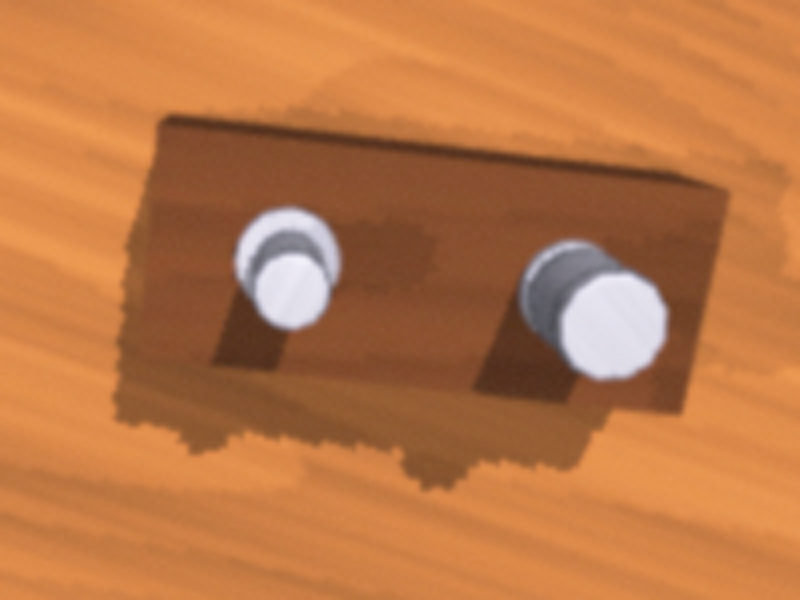

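Run:
```python
from h import *
print(pt('w14',262.75,132.5,.094),'collar',pt('w14',190+288/4,60+258/4,.054))
print('thick',pt('w14',190+613/4,60+325/4,.094))
P=cloud('w14');M=R.from_euler('xyz',[179.49,.47,20.01],degrees=True).as_matrix();o=[.49986,-.19353,.2240]
for v in range(243,275,4):print(v,[(M.T@(P[v,u]-o)*1000).round(0) for u in(208,214,301,308)])
```

```text
[ 0.53627922 -0.18665856  0.094     ] collar [ 0.53681942 -0.18674254  0.054     ]
thick [ 0.55236378 -0.25264307  0.094     ]
243 [array([-116.,  -61.,  225.]), array([-115.,  -53.,  225.]), array([-116.,   55.,  227.]), array([-115.,   63.,  225.])]
247 [array([ 11., -22., -16.]), array([ 12., -19., -18.]), array([ 11.,  20., -17.]), array([ 12.,  23., -18.])]
251 [array([ 11., -21., -21.]), array([ 11., -19., -21.]), array([ 11.,  19., -20.]), array([ 11.,  22., -21.])]
255 [array([ 11., -21., -24.]), array([ 11., -18., -24.]), array([ 11.,  19., -24.]), array([ 11.,  22., -24.])]
259 [array([ 11., -20., -28.]), array([ 12., -18., -28.]), array([ 11.,  18., -28.]), array([ 11.,  22., -27.])]
263 [array([ 11., -20., -31.]), array([ 11., -17., -31.]), array([ 11.,  18., -30.]), array([ 11.,  21., -31.])]
267 [array([ 11., -19., -34.]), array([ 11., -17., -34.]), array([ 11.,  18., -34.]), array([ 11.,  21., -34.])]
271 [array([ 11., -19., -37.]), array([ 12., -17., -37.]), array([ 11.,  17., -37.]), array([ 11.,  20., -37.])]
```

{"method": "servo_tool", "body": {
  "steps": [
    {"x":20,"y":4,"z":-30,"yaw":0},
    {"x":36.5,"y":7,"z":-60,"yaw":0},
    {"x":36.5,"y":7,"z":-95,"yaw":0},
    {"x":36.5,"y":7,"z":-120,"yaw":0},
    {"x":36.5,"y":7,"z":-135,"yaw":0},
    {"x":36.5,"y":7,"z":-135,"yaw":0}
  ]
}}

```text
time: 14.52
ee_pos: [0.5364, -0.186, 0.0894]
tcp_rot: [179.5, 0.5, 20.1]
wrist_force: [0.1, -0.8, 0.8]
opening: 0.0343
```

Run:
```python
from h import *
o=shot('wrist','w15');print(o['ee_pos'],o['tcp_rot'],o['q'],o['opening'])
shot('scene','s15');crop('s15',140,180,290,300,4,'c15')
```

```text
[ 0.53640999 -0.18598139  0.08937538] [179.49004948   0.46954853  20.06892933] [-18.76341826   6.88073179  -2.49738702  80.66787975  -0.69166738
 141.16584046] 0.0342705762409049
```

View pics/w15.png

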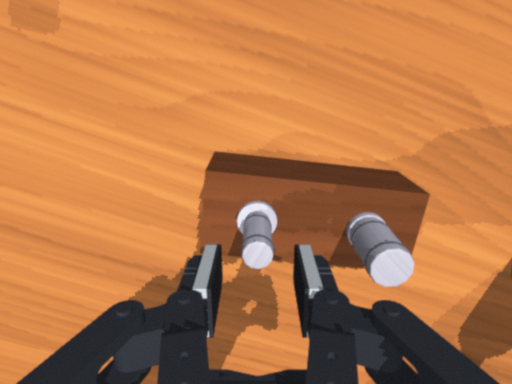

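View pics/c15.png

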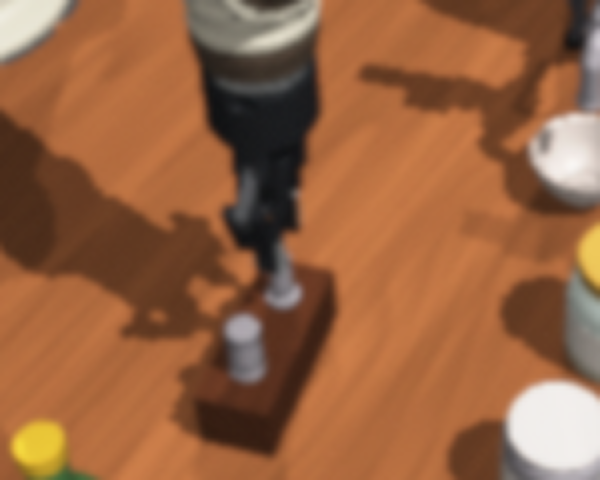

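{"method": "servo_tool", "body": {
  "steps": [
    {"x":0,"y":-0.5,"z":-12,"yaw":0},
    {"x":0,"y":-0.5,"z":-24,"yaw":0},
    {"x":0,"y":-0.5,"z":-35,"yaw":0},
    {"x":0,"y":-0.5,"z":-35,"yaw":0}
  ]
}}

```text
time: 15.12
ee_pos: [0.5364, -0.1868, 0.0546]
tcp_rot: [179.5, 0.5, 20.0]
wrist_force: [-0.2, 0.6, -0.2]
opening: 0.0339
```

Run:
```python
from h import *
o=shot('wrist','w16');print(o['ee_pos'],o['wrist_force'])
shot('scene','s16');crop('s16',140,180,290,300,4,'c16')
```

```text
[ 0.5363859  -0.18675497  0.05461301] [-0.19845784  0.60432803 -0.23089945]
```

View pics/w16.png

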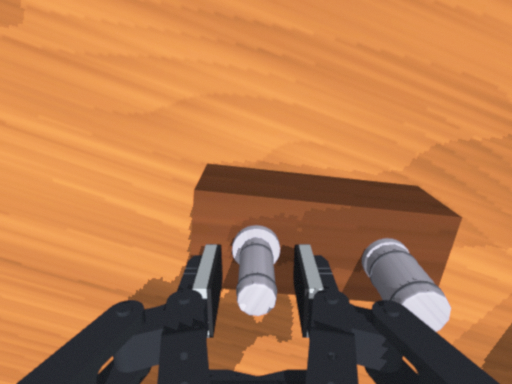

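View pics/c16.png

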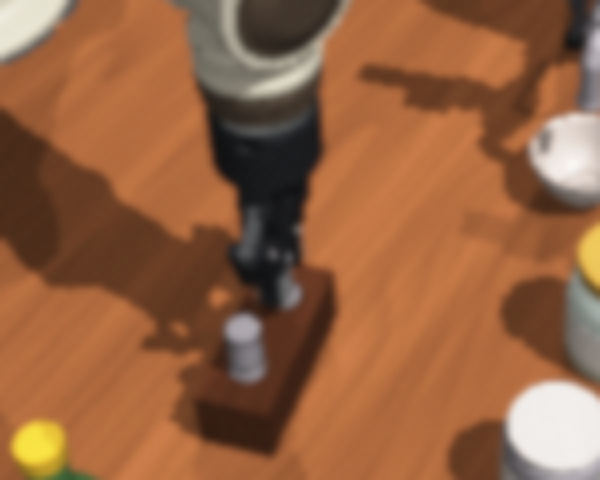

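{"method": "servo_tool", "body": {
  "steps": [
    {"x":0,"y":0,"z":0,"yaw":0},
    {"x":0,"y":0,"z":0,"yaw":0},
    {"x":0,"y":0,"z":0,"yaw":0},
    {"x":0,"y":0,"z":0,"yaw":0}
  ],
  "grip": 8,
  "grip_force": 40
}}

```text
time: 15.72
ee_pos: [0.5373, -0.1871, 0.0565]
tcp_rot: [179.4, 0.3, 20.0]
wrist_force: [-0.4, 0.8, 5.0]
opening: 0.0145
```

{"method": "servo_tool", "body": {
  "steps": [
    {"x":0,"y":0,"z":10,"yaw":0},
    {"x":0,"y":0,"z":30,"yaw":0},
    {"x":0,"y":0,"z":65,"yaw":0},
    {"x":0,"y":0,"z":110,"yaw":0},
    {"x":0,"y":0,"z":155,"yaw":0},
    {"x":0,"y":0,"z":195,"yaw":0},
    {"x":0,"y":0,"z":215,"yaw":0},
    {"x":0,"y":0,"z":215,"yaw":0},
    {"x":0,"y":0,"z":215,"yaw":0}
  ]
}}

```text
time: 16.85
ee_pos: [0.5372, -0.187, 0.2704]
tcp_rot: [179.4, 0.4, 20.0]
wrist_force: [0.3, -0.3, -0.5]
opening: 0.0146
```

Run:
```python
from h import *
o=shot('wrist','w17');print(o['ee_pos'],o['tcp_rot'],o['wrist_force'],o['opening'])
shot('scene','s17');crop('s17',130,100,300,300,3,'c17')
```

```text
[ 0.53716805 -0.18701587  0.27037031] [179.42924321   0.39046962  20.04429648] [ 0.34915284 -0.33118669 -0.45649577] 0.01455728744018607
```

View pics/w17.png

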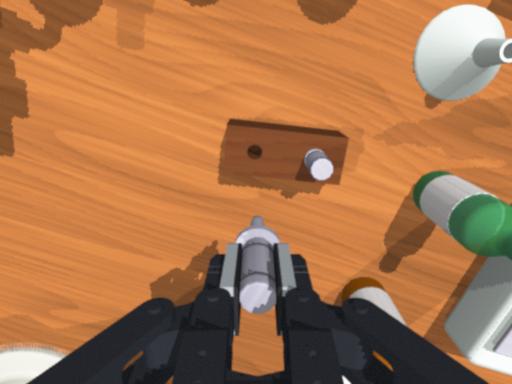

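View pics/c17.png

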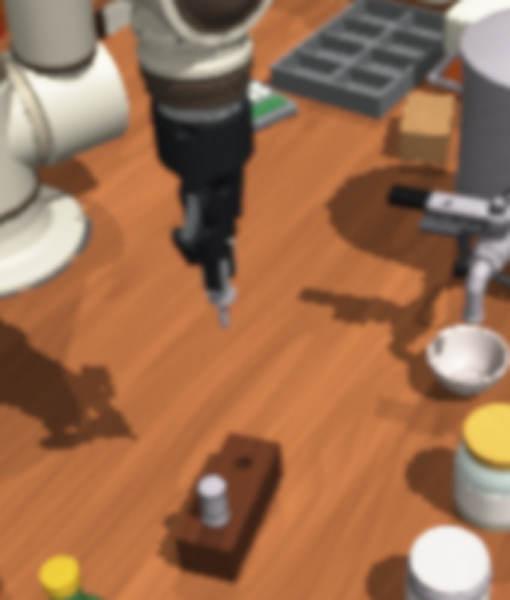

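Run:
```python
from h import *
P=cloud('w17');crop('w17',210,200,310,330,5,'c17w')
M=R.from_euler('xyz',[179.43,.39,20.04],degrees=True).as_matrix();o=np.array([.53717,-.18702,.27037])
for v in range(216,320,4):
    print(v,[((P[v,u]-o)*1000).round(0) for u in(252,258,264)])
```

```text
216 [array([ -96.,  -31., -270.]), array([  3.,  -0., -37.]), array([ -90.,  -46., -270.])]
220 [array([  1.,   3., -33.]), array([  4.,   0., -29.]), array([ -95.,  -48., -269.])]
224 [array([  1.,   3., -27.]), array([  3.,   0., -24.]), array([-102.,  -50., -270.])]
228 [array([ 9.,  6., -3.]), array([10.,  3., -3.]), array([12.,  0., -3.])]
232 [array([ 8.,  5., -2.]), array([ 9.,  3., -2.]), array([ 9., -1., -3.])]
236 [array([ 6.,  5., -1.]), array([ 6.,  2., -3.]), array([ 7., -1., -3.])]
240 [array([5., 4., 1.]), array([7., 2., 3.]), array([ 7., -1.,  0.])]
244 [array([6., 4., 6.]), array([7., 2., 7.]), array([ 7., -1.,  5.])]
248 [array([5., 4., 9.]), array([6., 2., 9.]), array([ 7., -1.,  9.])]
252 [array([ 6.,  4., 14.]), array([ 6.,  2., 13.]), array([ 7., -1., 14.])]
256 [array([ 5.,  4., 17.]), array([ 7.,  2., 17.]), array([ 7., -1., 17.])]
260 [array([ 6.,  4., 21.]), array([ 7.,  2., 21.]), array([ 8., -0., 21.])]
264 [array([ 6.,  5., 25.]), array([ 7.,  2., 24.]), array([ 7., -1., 23.])]
268 [array([ 5.,  4., 27.]), array([ 7.,  2., 28.]), array([ 7., -1., 26.])]
2
[... 240 characters left out ...]
([ 6.,  4., 38.]), array([ 6.,  2., 38.]), array([ 7., -0., 38.])]
288 [array([ 4.,  4., 38.]), array([ 4.,  1., 38.]), array([ 5., -1., 38.])]
292 [array([ 2.,  3., 38.]), array([ 3.,  1., 38.]), array([ 3., -2., 37.])]
296 [array([-0.,  2., 38.]), array([ 0., -0., 37.]), array([ 1., -2., 38.])]
300 [array([-2.,  2., 38.]), array([-2., -1., 37.]), array([-1., -3., 37.])]
304 [array([-3.,  1., 38.]), array([-3., -1., 38.]), array([-2., -3., 38.])]
308 [array([-5.,  1., 38.]), array([-5., -2., 37.]), array([-4., -4., 38.])]
312 [array([-8., -0., 37.]), array([-6., -3., 38.]), array([-6., -5., 37.])]
316 [array([-251.,  -86., -270.]), array([-248.,  -95., -269.]), array([-245., -103., -270.])]
```

View pics/c17w.png

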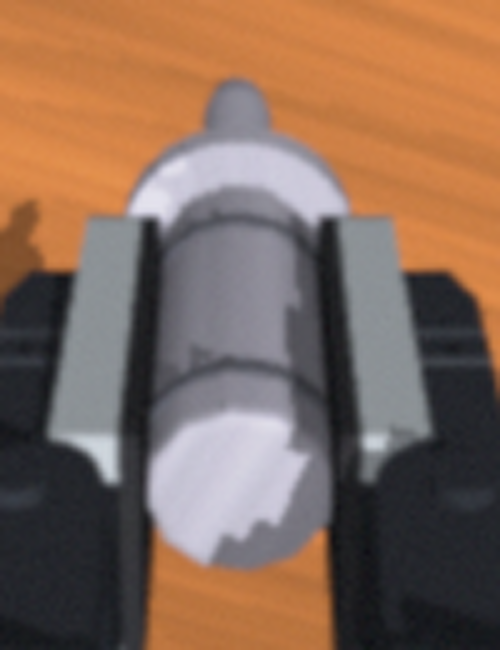

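Run:
```python
from h import *
o=np.array([.53717,-.18702,.27037])
print('head',(pt('w17',258,297.4,o[2]+.0377)-o)*1000)
print('tip front',(pt('w17',257.5,216,o[2]-.0425)-o)*1000)
# head top centroid from cloud
P=cloud('w17');m=np.zeros(P.shape[:2],bool);m[270:325,236:282]=1
m&=np.abs(P[...,2]-o[2]-.0377)<.0015
print(((P[m].mean(0)-o)*1000),m.sum(),((P[m].min(0)+P[m].max(0))/2-o)*1000)
```

```text
head [ 7.51957052e-04 -1.83600456e-01  3.77000000e+01]
tip front [  0.28970101  -0.78944783 -42.5       ]
[ 0.60588036  0.09270639 37.63848127] 1044 [ 2.99750669  2.1806658  37.69316432]
```

{"method": "servo_tool", "body": {
  "steps": [
    {"x":8,"y":35,"z":0,"yaw":0},
    {"x":17,"y":75,"z":0,"yaw":0},
    {"x":27,"y":120,"z":0,"yaw":0},
    {"x":37,"y":165,"z":0,"yaw":0},
    {"x":47,"y":210,"z":0,"yaw":0},
    {"x":56,"y":250,"z":0,"yaw":0},
    {"x":63,"y":280,"z":0,"yaw":0},
    {"x":66,"y":295,"z":0,"yaw":0},
    {"x":67,"y":301.5,"z":-5,"yaw":0},
    {"x":67,"y":301.5,"z":-10,"yaw":0},
    {"x":67,"y":301.5,"z":-10,"yaw":0}
  ]
}}

```text
time: 18.32
ee_pos: [0.6037, 0.1136, 0.2595]
tcp_rot: [179.5, 0.5, 20.0]
wrist_force: [-0.5, -0.0, -0.3]
opening: 0.0143
```

Run:
```python
from h import *
o=shot('wrist','w18');print(o['ee_pos'],o['tcp_rot'],o['wrist_force'],o['opening'],o['q'])
crop('w18',180,100,340,260,4,'c18')
shot('scene','s18');crop('s18',230,100,340,220,5,'c18s')
```

```text
[0.6036836  0.11358022 0.25954178] [179.45207707   0.47674467  19.98974451] [-0.53548251 -0.04853065 -0.29844238] 0.014314172006371109 [ 10.95069844  15.85484179  26.828419   101.35831809  -0.61601806
 170.96074264]
```

View pics/c18.png

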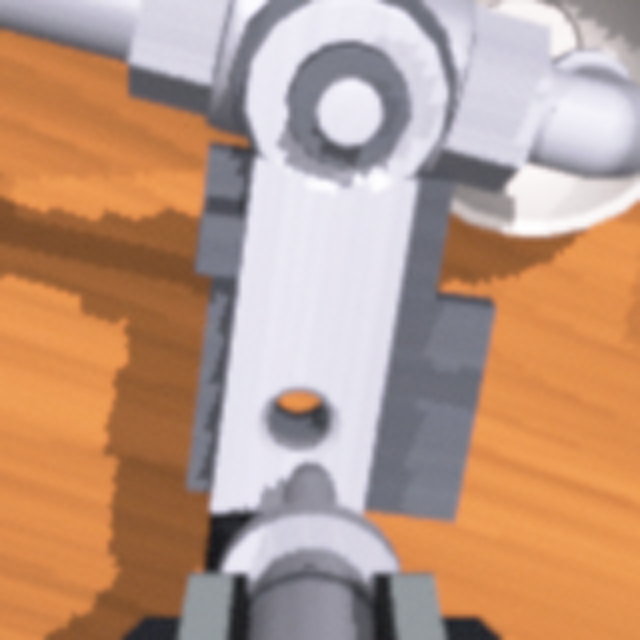

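View pics/c18s.png

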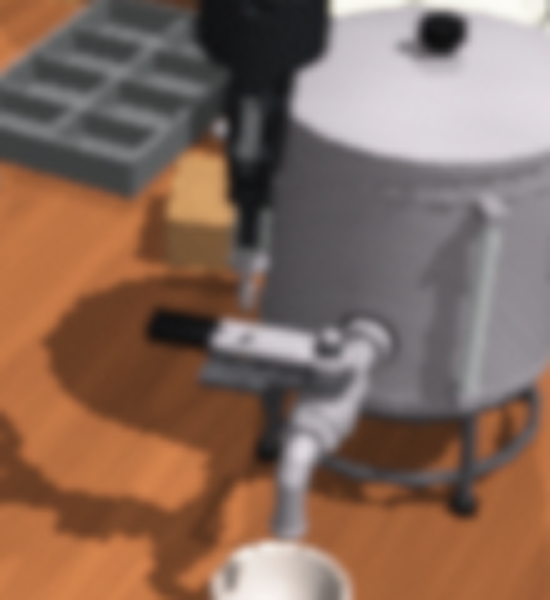

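Run:
```python
from h import *
o=np.array([.60368,.11358,.25954])
h=pt('w18',255,204.3,.198);print('hole',h,(h-o)*1000)
e=pt('w18',180+299/4,100+405/4,.178);print('ear(visible)',(e-o)*1000)
P=cloud('w18')
for v in range(216,232,2):print(v,((P[v,257:259].mean(0)-o)*1000).round(1))
```

```text
hole [0.60355625 0.11423716 0.198     ] [ -0.1237502    0.65716052 -61.54      ]
ear(visible) [ -5.48383222  -1.15575754 -81.54      ]
216 [  2.5   0.1 -37. ]
218 [  3.4   0.5 -31.9]
220 [  3.1   0.4 -29.8]
222 [  3.    0.4 -27.3]
224 [  2.9   0.4 -24.7]
226 [10.7  3.4 -4.7]
228 [10.2  3.3 -3.3]
230 [ 9.9  3.2 -1.7]
```

{"method": "servo_tool", "body": {
  "steps": [
    {"x":0.6,"y":1.4,"z":0,"yaw":0},
    {"x":0.6,"y":1.4,"z":-6,"yaw":0},
    {"x":0.6,"y":1.4,"z":-12,"yaw":0},
    {"x":0.6,"y":1.4,"z":-17,"yaw":0},
    {"x":0.6,"y":1.4,"z":-20,"yaw":0},
    {"x":0.6,"y":1.4,"z":-23,"yaw":0}
  ]
}}

```text
time: 19.18
ee_pos: [0.6044, 0.1151, 0.2371]
tcp_rot: [179.4, 0.4, 20.0]
wrist_force: [0.1, 0.6, -0.3]
opening: 0.0148
```

Run:
```python
from h import *
o=shot('wrist','w19');print(o['ee_pos'],o['tcp_rot'],o['wrist_force'],o['opening'])
crop('w19',180,100,340,260,4,'c19')
```

```text
[0.60443061 0.11513427 0.23709823] [179.44791409   0.41775583  19.98899415] [ 0.06253107  0.60032663 -0.26454063] 0.01479332058774036
```

View pics/c19.png

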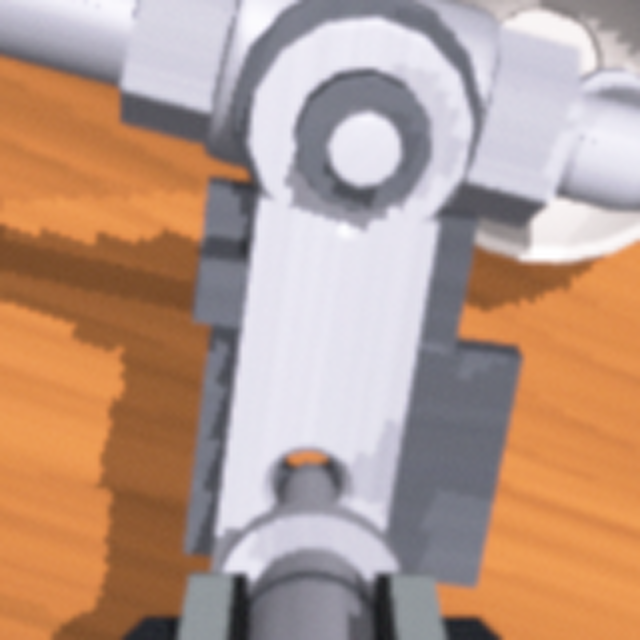

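{"method": "servo_tool", "body": {
  "steps": [
    {"x":0,"y":0,"z":-3,"yaw":0},
    {"x":0,"y":0,"z":-6,"yaw":0},
    {"x":0,"y":0,"z":-8,"yaw":0}
  ]
}}

```text
time: 19.6
ee_pos: [0.6044, 0.1151, 0.2285]
tcp_rot: [179.5, 0.4, 20.0]
wrist_force: [-0.2, 0.2, -1.4]
opening: 0.015
```

{"method": "servo_tool", "body": {
  "steps": [
    {"x":0,"y":0,"z":-2,"yaw":0},
    {"x":0,"y":0,"z":-4,"yaw":0},
    {"x":0,"y":0,"z":-6,"yaw":0}
  ]
}}

```text
time: 19.98
ee_pos: [0.6044, 0.1151, 0.2224]
tcp_rot: [179.5, 0.4, 20.0]
wrist_force: [0.3, -0.2, 0.2]
opening: 0.0147
```

{"method": "servo_tool", "body": {
  "steps": [
    {"x":0,"y":0,"z":-3,"yaw":0},
    {"x":0,"y":0,"z":-6,"yaw":0},
    {"x":0,"y":0,"z":-9,"yaw":0}
  ]
}}

```text
time: 20.35
ee_pos: [0.6044, 0.1151, 0.2131]
tcp_rot: [179.5, 0.5, 20.0]
wrist_force: [-0.4, 0.5, -0.3]
opening: 0.0144
```

{"method": "servo_tool", "body": {
  "steps": [
    {"x":0,"y":0,"z":-2,"yaw":0},
    {"x":0,"y":0,"z":-4,"yaw":0},
    {"x":0,"y":0,"z":-5,"yaw":0}
  ]
}}

```text
time: 20.72
ee_pos: [0.6043, 0.1151, 0.208]
tcp_rot: [179.5, 0.5, 20.0]
wrist_force: [0.0, 0.3, -1.5]
opening: 0.0147
```

Run:
```python
from h import *
o=shot('wrist','w20');print(o['ee_pos'],o['tcp_rot'],o['wrist_force'],o['opening'])
crop('w20',180,100,340,260,4,'c20')
shot('scene','s20');crop('s20',230,100,340,220,5,'c20s')
```

```text
[0.60432414 0.1151004  0.20799906] [179.45363077   0.45783102  19.98870549] [ 0.04901501  0.25643187 -1.5332606 ] 0.01468795559403838
```

View pics/c20.png

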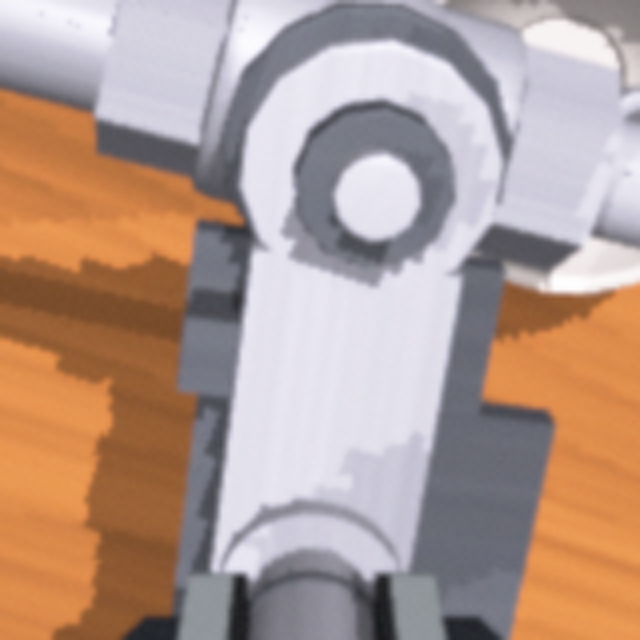

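View pics/c20s.png

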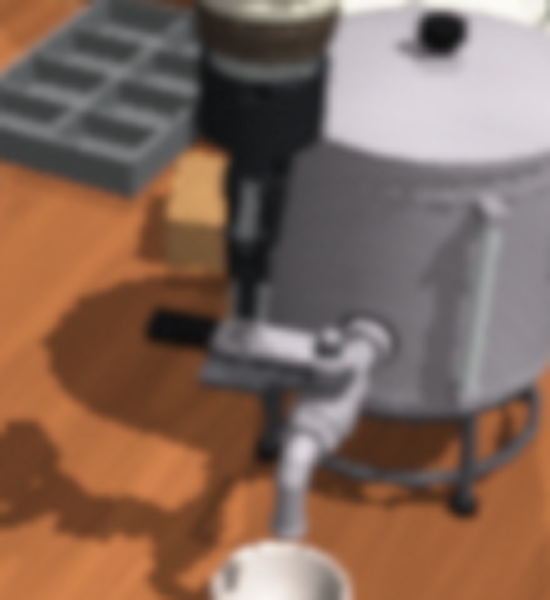

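{"method": "servo_tool", "body": {
  "steps": [
    {"x":0,"y":0,"z":-1,"yaw":0},
    {"x":0,"y":0,"z":-2,"yaw":0},
    {"x":0,"y":0,"z":-2,"yaw":0}
  ]
}}

```text
time: 21.2
ee_pos: [0.6043, 0.1151, 0.2059]
tcp_rot: [179.5, 0.5, 20.0]
wrist_force: [-0.6, 0.3, -0.6]
opening: 0.0147
```

{"method": "servo_tool", "body": {
  "steps": [
    {"x":0,"y":0,"z":-0.8,"yaw":0},
    {"x":0,"y":0,"z":-0.8,"yaw":0}
  ]
}}

```text
time: 21.45
ee_pos: [0.6043, 0.1151, 0.2051]
tcp_rot: [179.5, 0.5, 20.0]
wrist_force: [0.7, -0.4, -0.8]
opening: 0.0146
```

{"method": "servo_tool", "body": {
  "steps": [
    {"x":0,"y":0,"z":-0.7,"yaw":0},
    {"x":0,"y":0,"z":-0.7,"yaw":0}
  ]
}}

```text
time: 21.7
ee_pos: [0.6043, 0.1151, 0.2046]
tcp_rot: [179.5, 0.5, 20.0]
wrist_force: [-0.7, 0.2, 1.3]
opening: 0.0144
```

{"method": "servo_tool", "body": {
  "steps": [
    {"x":0,"y":0,"z":-0.6,"yaw":0},
    {"x":0,"y":0,"z":-0.6,"yaw":0}
  ]
}}

```text
time: 21.95
ee_pos: [0.6043, 0.1151, 0.2045]
tcp_rot: [179.4, 0.4, 20.0]
wrist_force: [-1.5, -0.5, 4.4]
opening: 0.0149
```

{"method": "servo_tool", "body": {
  "steps": [
    {"x":0,"y":0,"z":0,"yaw":0},
    {"x":0,"y":0,"z":0,"yaw":0},
    {"x":0,"y":0,"z":0,"yaw":0},
    {"x":0,"y":0,"z":0,"yaw":0}
  ],
  "grip": 36
}}

```text
time: 22.45
ee_pos: [0.6043, 0.1151, 0.2043]
tcp_rot: [179.4, 0.4, 20.0]
wrist_force: [-0.4, 0.8, -0.2]
opening: 0.0359
```

Run:
```python
from h import *
o=shot('wrist','w21');print(o['ee_pos'],o['wrist_force'],o['opening'])
```

```text
[0.60434772 0.1151155  0.20431846] [-0.41097433  0.76979377 -0.15357875] 0.035887650102563916
```

View pics/w21.png

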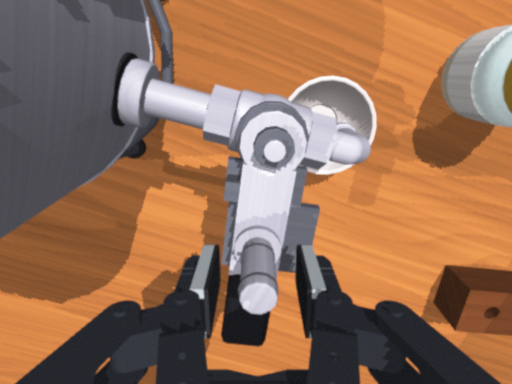

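Released, with both pads clear of the head. I rise and retreat.

{"method": "servo_tool", "body": {
  "steps": [
    {"x":0,"y":0,"z":10,"yaw":0},
    {"x":0,"y":0,"z":35,"yaw":0},
    {"x":0,"y":0,"z":75,"yaw":0},
    {"x":-10,"y":-10,"z":110,"yaw":0},
    {"x":-40,"y":-40,"z":120,"yaw":0},
    {"x":-70,"y":-70,"z":120,"yaw":0},
    {"x":-70,"y":-70,"z":120,"yaw":0},
    {"x":-70,"y":-70,"z":120,"yaw":0}
  ]
}}

```text
time: 23.5
ee_pos: [0.5346, 0.0452, 0.325]
tcp_rot: [179.4, 0.4, 20.0]
wrist_force: [0.5, -0.3, -0.2]
opening: 0.036
```

Run:
```python
from h import *
o=shot('wrist','w22');print(o['time'],o['ee_pos'],o['wrist_force'])
crop('w22',200,0,420,180,3.5,'c22')
shot('scene','s22');crop('s22',150,100,340,300,3,'c22s')
```

```text
23.5 [0.53460482 0.04521595 0.32497599] [ 0.46936997 -0.29587983 -0.21100298]
```

View pics/w22.png

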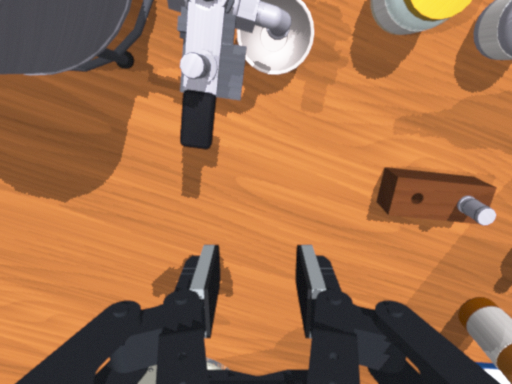

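View pics/c22s.png

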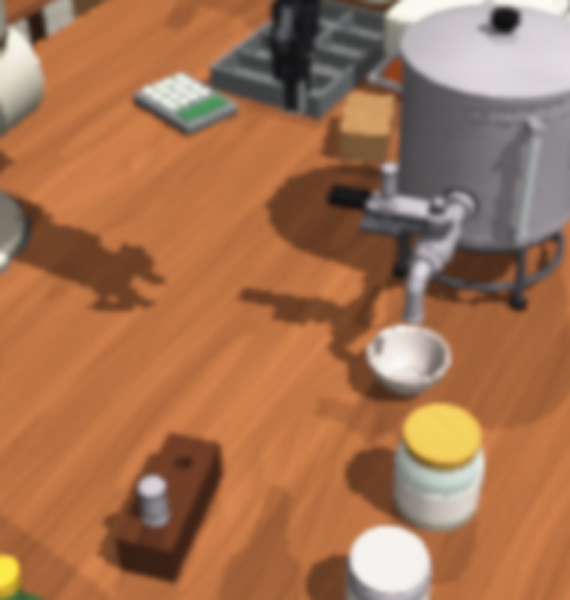

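Run:
```python
from h import *
P=cloud('w22')
for u,v in[(196,68),(195,72),(205,40),(198,120)]:print(np.nanmedian(P[v-2:v+3,u-2:u+3].reshape(-1,3),0).round(4))
s=P[105:140,185:212].reshape(-1,3);s=s[np.abs(s[:,2]-.202)<.006];c=s.mean(0)[:2]-[.6561,.1253];print(len(s),np.degrees(np.arctan2(c[1],c[0])))
```

```text
[0.6032 0.111  0.2428]
[0.6006 0.111  0.2421]
[0.6222 0.1171 0.1982]
[0.5644 0.1045 0.2027]
941 -167.23917749757183
```

```bash
python3 -c "
from h import *
print(job_done())"
```

```text
the job is handed in; nothing more can be done
None
```

The tap is shut and locked. The lever is at its end stop, and the slimmer pin is down through the lever and ear with its collar on the lever. I handed the job in at about 24 s, with the gripper clear of everything.

- **Lever:** I pushed the sleeve round about 89° with the closed fingers. It took 4 to 6 N on the way. At the stop the sleeve no longer moved, and I eased off at about 10 N.
- **Pin:** I took it from the block by its head. It went through both holes with no side force. Resistance (4.4 N) came at the height I had worked out for the collar meeting the lever, and then I let go.
- **Last checks:** The top of the pin's head measures 0.242 to 0.243 m, against 0.242 m expected when home. The thick pin is still in the block, and the bowl and jars in view look unmoved.

**Checks that disagreed:**
- **Fingertips:** They were about 15 mm behind the reported TCP, not 22 mm ahead as stated. The wrist and scene depth images and a harmless first pass over the lever all showed it, so I used the measured offset.
- **Lever angle:** The final reading, -167.2°, is about 0.8° off the earlier -168.0°. I put that down to measuring error, since the pin passed through the ear.
- **Grip opening:** It read about 14.6 mm on the 16 mm head.

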